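Drive the laptop hinge pins home with the mallet

ROBOT

A 6-joint arm with a two-finger parallel gripper is mounted at the origin on the work surface. World frame = base frame: x ahead of the robot, y to its left, z up, the work surface at z = 0. Lengths are in m, angles in rad, forces in N, time in s.
With the tool pointing down it reaches from about 0.3 to 0.875 m from the base axis. Payload 6.4 kg.
Tool frame: the origin (TCP) lies between the finger pads; the fingertips stand ctrl.tip_extent ahead of it and the grasp point (between the pads) is the TCP (ctrl.tip_extent is the distance from the TCP to the fingertips, in m); z points along the fingers, y is the line along which they close (so a half turn about z gives the same grasp; the last joint's range is limited). The gripper opens to 85 mm and grips with 20 to 120 N. Pads are 22 mm wide; open, the fingers measure 114 mm over their backs; the gripper's body (76 mm by 85 mm) begins 54 mm behind the grasp point. The pads swing forward as they close: fully open they stand 13 mm farther back than shut.
Start: joints at [-1.441, 0.181, 1.607, -0, 1.354, -0.206], TCP at [0.189, -0.543, 0.25] pointing down, gripper open.
Joint ranges: [-2.99, 2.99], [-0.89, 2.07], [0.3, 2.58], [-1.14, 4.28], [0, 2.63], [-3.12, 3.12]. Speed limits (rad/s): [2.57, 2.57, 3.01, 3.14, 3.14, 3.14].

INTERFACE

Orientations are given as a unit quaternion [w, x, y, z].
In Python, from bench import ctrl gives the robot as it stands.
- The arm moves only by the tool send_rows, never from a script. Its arguments are lists of equal length, an entry for each row: "dr": the turn, a rotation vector about the tool's x, y, z in units of 6 degrees (1.0 is 6 degrees), a list of three; "xyz": the shift along the tool's x, y, z in cm, a list of three; "jaw": the opening in per cent of the stroke, from 0 (shut) to 100 (fully open). In form: {"dr": [[wx, wy, wz], ...], "xyz": [[dx, dy, dz], ...], "jaw": [jaw, ...]}. A call has exactly 8 rows; each row is the pose to reach, as a shift and turn from the pose commanded when the call began, along the tool's axes at that moment; what a row does not reach only later rows make up. A row lasts 1/8 s, in which the tool goes at most 62.5 mm and 10.7 degrees, less where a joint would pass 70% of its speed; a pose out of reach is approached as far as the arm can. A call with a gripper value outside its range is refused whole. The fingers move at their own pace and stop on an object; the grip force is fixed at half the most. Time passes only in rows, so rows that repeat a pose let the fingers close, or fill a call up. It gives the time, the measured TCP pose, the force, the opening and the grip force at its end, in the units of the state.
- ctrl.get_obs(): the state, without advancing time (a new reading comes with each control period).
- ctrl.camera(name): name is "side" or "top" or "wrist"; returns the picture (400x640x3 uint8, red, green, blue); there is no depth.
- ctrl.calibration(name): a dict with "camera_matrix" (3x3 intrinsics, pixels), "world_from_camera" (4x4, takes a point from camera to world coordinates). Camera axes: x right, y up, looking along -z (the intrinsics and any distortion apply to the point x, -y, -z); pixel columns grow to the right and rows downward; lengths in m; the calibration is good to about 2 mm. A picture is of the moment at which its call begins: read the wrist's pose just before it. calibration takes no time and is no camera call; for the wrist camera it gives the pose at the moment of the call.
- ctrl.hand_in(): hands the job in; it is judged then, once.
The state is a dict: "time_s": time; "q": joint angles; "dq": joint speeds; "joint_efforts": joint torques, N m; "eef_pos": TCP position; "eef_rot": TCP orientation; "wrist_force": force on the tool from outside, world axes, zero at the start; "torque": the same for the moment, N m; "opening": opening from 0.0 (shut) to 1.0 (fully open); "grasp_force": force on a finger pad.
Only numpy, scipy, OpenCV 4.12 (cv2) and the standard library are available. Lean on these libraries where they do the work, as an engineer would, in place of code of your own. Each camera call takes 0.05 s, during which the arm holds its last target. There are 200 camera calls.

TASK

The laptop's two screen hinges are clamped upright in the vice with their spring pins standing proud. Take the mallet and drive both pins down flush with their barrels with brisk but measured blows, one pin after the other: a slow push will not move them, a smash would bend the hinge, and every blow kicks the mallet round in the grip, so look and square it up again before the next. Then stand the mallet gently back on its face on the blue mat; keep the fingers off the pins and leave everything else where it lies.

Things in the scene. Friction and masses are not known exactly. Their poses are not given: they have to be found in the camera images.
- vise: grey drill-press vice with 75 mm jaws, 190 mm long, 112 mm wide, fixed on the mat; jaw tops 55 mm above its underside. Origin: centre of its underside, directly under the middle between the two hinge barrels. Its -x axis points along its screw to the small tommy bar (towards the robot at yaw 0; nothing of it on that side is higher than 55 mm), +y is to the left along the jaws.
- barrel_l_top (a point): centre of the flat top of the left hinge barrel: an upright dark steel cylinder of 16 mm diameter held in the vice 23 mm to its +y side, top 88 mm above the vice's underside (the two barrels are 46 mm apart); a flat aluminium arm reaches 62 mm outwards from it, below its top. Rigid.
- pin_l_head (a point): centre of the upper end of the left spring pin: brass-coloured, 7.6 mm in diameter, upright in the middle of its barrel; at the start it stands 8 to 12 mm proud of the barrel top.
- pin_l (a joint): how far the left spring pin has gone down (m): it stands 12 mm proud at 0 and is flush with the barrel top at 0.012 (it can go 0.5 mm deeper). It is very tight: about 42 N to move it, more than a grip can push through the mallet. A blow at 0.6 to 0.8 m/s sends it down 3 to 6 mm, one at 0.3 m/s under 1 mm; over 1.2 m/s would bend the hinge. It stays where it is left.
- barrel_r_top (a point): centre of the flat top of the right hinge barrel: an upright dark steel cylinder of 16 mm diameter held in the vice 23 mm to its -y side, top 88 mm above the vice's underside (the two barrels are 46 mm apart); a flat aluminium arm reaches 62 mm outwards from it, below its top. Rigid.
- pin_r_head (a point): centre of the upper end of the right spring pin: brass-coloured, 7.6 mm in diameter, upright in the middle of its barrel; at the start it stands 8 to 12 mm proud of the barrel top.
- pin_r (a joint): how far the right spring pin has gone down (m): it stands 12 mm proud at 0 and is flush with the barrel top at 0.012 (it can go 0.5 mm deeper). It is very tight: about 42 N to move it, more than a grip can push through the mallet. A blow at 0.6 to 0.8 m/s sends it down 3 to 6 mm, one at 0.3 m/s under 1 mm; over 1.2 m/s would bend the hinge. It stays where it is left.
- mallet: mallet (0.45 to 0.65 kg): steel head, 80 mm between two orange nylon faces of 36 mm diameter; light wooden handle, 18 mm wide, 24 mm high, flat vertical sides, along the mallet's -x axis to 164 mm from the head's axis. Stands on one face on the mat, handle level, handle axis 40 mm above the mat. Origin: centre of the lower face; z up along the head.
- mallet_grip (a point): point on the axis of the mallet's handle (half-way up it) where it is well held, 80 mm from the head's axis. A blow can turn the mallet in the fingers about the line on which they close (head up). Axes as mallet.
- mallet_head (a point): centre of the mallet's head, 40 mm above its lower face. Axes as mallet.
- mallet_face (a point): centre of the lower striking face of the mallet: 80 mm along +x and 40 mm down from mallet_grip in the mallet's own axes.
- mat: blue repair mat, 500 x 960 x 3 mm, fixed, its top 3 mm above the table; origin: centre of its underside.
- disk: bystander: hard disk, 70 x 100 x 10 mm, origin under its centre.
- cooler: bystander: blower with copper heat pipe, about 80 x 125 x 15 mm, origin under the blower's centre.
- ssd: bystander: grey solid-state drive, 70 x 100 x 7 mm, origin under its centre.
- tin: bystander: small round steel tin of screws, 60 mm across, 18 mm high, origin under its centre.
- driver: bystander: red-handled screwdriver, 160 mm long, lying on the mat.
- remote: bystander: black remote control, 150 x 42 x 19 mm, origin under its centre.
There are look-alikes about, which are no part of the job. Several things have the shape of the vise; the one meant has the colours described above. Several things look just like the mallet: the one meant starts farthest from the robot's base.

How it is judged:
By the outcome, as a careful person would: the job done as asked, in the order asked, and still so for the second after the job is handed in, with the robot touching nothing.
It also fails if it takes over 64 s, if anything falls off the work surface, if the arm or the gripper's body presses on something with over 40 N, if the wrist force passes 120 N, or if a joint passes its speed limit or range.

## Working session

There is one attempt and no reset: what is moved stays moved. The work goes in short steps, Python scripts to look and compute and a tool call to move; the robot and the scene stay as the last step left them, time stands still between calls to the robot, and variables do not carry over. Pictures are saved under pics/ and viewed, at most 10 in all, crops included, and the job is handed in when it is done.

Besides the shell and the picture viewer there is one more tool, called after "Emit:" as a command line: name --argument value ..., lists and objects as JSON in quotes. send_rows: Moves the arm, as the interface text tells. Its arguments: {"type":"object","properties":{"dr":{"type":"array","items":{"type":"array","items":{"type":"number"}}},"xyz":{"type":"array","items":{"type":"array","items":{"type":"number"}}},"jaw":{"type":"array","items":{"type":"number"}}},"required":["dr","xyz","jaw"]}

```bash
ls; mkdir -p pics
python3 - <<'E'
from bench import ctrl
import cv2
o=ctrl.get_obs(); print(o); print(ctrl.tip_extent)
for n in ("top","side"):
    c=ctrl.calibration(n); print(n,c)
    im=ctrl.camera(n); cv2.imwrite(f"pics/{n}0.png",im[:,:,::-1])
E
```

```text
pics
{'time_s': 0.0, 'q': array([-1.44128591e+00,  1.81508146e-01,  1.60802809e+00, -1.59759310e-05,
        1.35379600e+00, -2.06318506e-01]), 'dq': array([ 4.86868301e-04,  8.57674508e-04,  9.65756120e-04,  3.71467782e-05,
       -7.60380037e-04,  1.03403431e-03]), 'joint_efforts': array([-3.95790323e-05, -4.44869614e+01, -3.51339984e+01, -1.47201390e-04,
        8.96453974e-03, -5.84445900e-06]), 'eef_pos': array([ 0.18942472, -0.54234405,  0.24939291]), 'eef_rot': array([-8.69450741e-04,  9.85934798e-01,  1.67128146e-01,  2.56019659e-05]), 'wrist_force': array([-0.28991446,  0.40654991, -0.06570356]), 'torque': array([-0.06296728,  0.03219679, -0.0562373 ]), 'grasp_force': 0.0, 'opening': 1.0014041889481065}
0.019
top {'camera_matrix': array([[413.4418817 ,   0.        , 318.17890404],
       [  0.        , 413.4418817 , 194.55364693],
       [  0.        ,   0.        ,   1.        ]]), 'world_from_camera': array([[ 0.02232406,  0.9942949 , -0.10430385,  0.42187865],
       [-0.99967328,  0.02349961,  0.01005495,  0.0083484 ],
       [ 0.01244869,  0.10404531,  0.99449465,  1.12040883],
       [ 0.        ,  0.        ,  0.        ,  1.        ]])}
side {'camera_matrix': array([[411.25868734,   0.        , 323.30378106],
       [  0.        , 411.25868734, 203.67460614],
       [  0.        ,   0.        ,   1.        ]]), 'world_from_camera': array([[-0.7068285 ,  0.45710654, -0.53985839, -0.08030017],
       [-0.70729403, -0.46892394,  0.52900424,  0.56132471],
       [-0.01134123,  0.75575389,  0.65475754,  0.78488737],
       [ 0.        ,  0.        ,  0.        ,  1.        ]])}
```

View pics/top0.png

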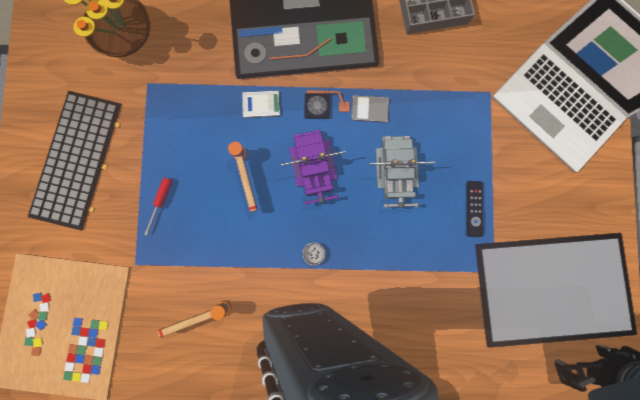

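View pics/side0.png

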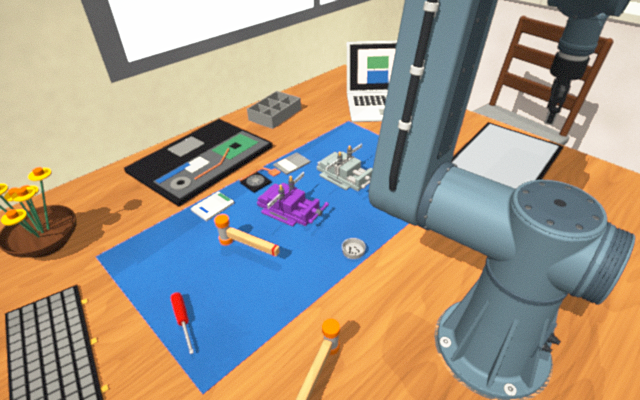

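The top view's look-alikes are the mallet on the mat (head at pixel 236,149) and the one on the table (head at 218,312). The mat mallet is farther from the base, so it is the one meant. There are also two vices, grey (400,165) and purple (315,165); I want the grey one.

```bash
cat > h.py <<'E'
import numpy as np, cv2
from scipy.spatial.transform import Rotation as R
from bench import ctrl
def ray(c,u,v):
    K=c["camera_matrix"];T=c["world_from_camera"]
    d=np.array([(u-K[0,2])/K[0,0],-(v-K[1,2])/K[1,1],-1.]);return T[:3,3],T[:3,:3]@d
def onz(c,u,v,z):
    o,d=ray(c,u,v);return o+d*(z-o[2])/d[2]
def proj(c,p):
    K=c["camera_matrix"];T=c["world_from_camera"]
    q=T[:3,:3].T@(np.asarray(p)-T[:3,3]);return K[0,0]*q[0]/-q[2]+K[0,2],K[1,1]*-q[1]/-q[2]+K[1,2]
def two(c1,p1,c2,p2):
    (a,d),(b,e)=ray(c1,*p1),ray(c2,*p2);s=np.linalg.lstsq(np.c_[d,-e],b-a,rcond=None)[0]
    P,Q=a+d*s[0],b+e*s[1];return (P+Q)/2,np.linalg.norm(P-Q)
def pose():
    o=ctrl.get_obs();w,x,y,z=o["eef_rot"];return np.array(o["eef_pos"]),R.from_quat([x,y,z,w]),o
def down(yaw,pitch=0): # tool x at yaw (world), z down; pitch about tool y (rad)
    c,s=np.cos(yaw),np.sin(yaw)
    return R.from_matrix(np.array([[c,s,0],[s,-c,0],[0,0,-1.]]))*R.from_rotvec([0,pitch,0])
def go(p,r,base=None): # rows' numbers to go to pose p,r
    P,Q,_=pose()
    if base: P,Q=base
    print("xyz cm",np.round(Q.inv().apply(np.asarray(p)-P)*100,2),"dr",np.round((Q.inv()*r).as_rotvec()/np.radians(6),2))
def blobs(m,amin=8):
    n,l,s,c=cv2.connectedComponentsWithStats(m.astype(np.uint8));return [(s[i,4],c[i].round(1),s[i,:4]) for i in range(1,n) if s[i,4]>=amin]
E
python3 - <<'E'
from h import *
im=cv2.imread("pics/top0.png");hsv=cv2.cvtColor(im,cv2.COLOR_BGR2HSV);c=ctrl.calibration("top")
H,S,V=cv2.split(hsv)
roi=np.zeros(H.shape,bool);roi[130:220,215:270]=1
org=roi&(H>=5)&(H<16)&(S>170)&(V>150)
for b in blobs(org):print("orange",b)
wood=roi&(H>=8)&(H<30)&(S>40)&(V>120)&~org
for b in blobs(wood):
    print("wood",b)
n,l,s,_=cv2.connectedComponentsWithStats(wood.astype(np.uint8));i=1+np.argmax(s[1:,4]);ys,xs=np.where(l==i)
pts=np.array([onz(c,x,y,.055)[:2] for x,y in zip(xs,ys)]);m=pts.mean(0);u,sv,vt=np.linalg.svd(pts-m,full_matrices=False)
print("wood mean",m,"dir",vt[0],np.degrees(np.arctan2(vt[0][1],vt[0][0])),"ext",np.ptp(pts@vt[0]),np.ptp(pts@vt[1]))
for b in blobs(org): print(onz(c,*b[1],.083))
cv2.imwrite("pics/v.png",np.hstack([cv2.resize(im[125:215,365:445],None,fx=5,fy=5,interpolation=cv2.INTER_CUBIC),cv2.resize(im[130:220,220:275],None,fx=5,fy=5,interpolation=cv2.INTER_CUBIC)]))
E
```

```text
wood (np.int32(133), array([234.8, 148.2]), array([229, 142,  13,  13], dtype=int32))
wood (np.int32(352), array([245. , 180.6]), array([235, 156,  20,  51], dtype=int32))
wood (np.int32(9), array([253.1, 209.6]), array([250, 209,   7,   2], dtype=int32))
wood mean [0.56576721 0.18829658] dir [-0.95436915 -0.29862942] -162.62469824796253 ext 0.13783588486741216 0.018649925468541797
```

View pics/v.png

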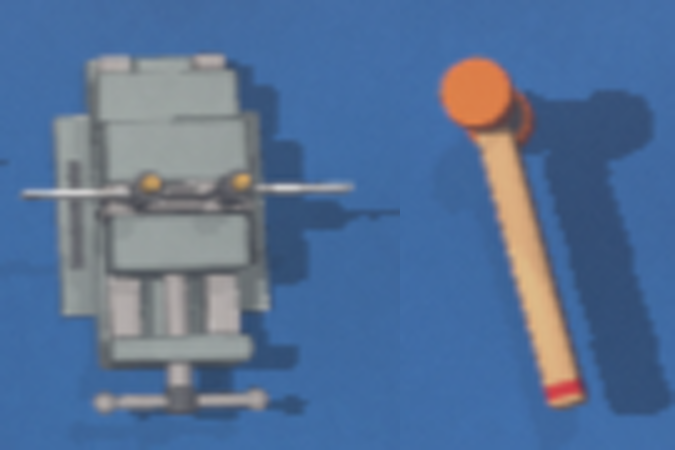

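The close crop shows the grey vice's brass pins at (395.4,161.6) and (413.2,161.4). It also shows the wanted mallet on the mat, with its head at (235.4,148.6) and handle end at (253,210).

Run:
```python
from h import *
c=ctrl.calibration("top")
h=onz(c,235.4,148.6,.083);e=onz(c,253,210,.05);print("head",h,"end",e,"len",np.hypot(*(h-e)[:2]),"yaw",np.degrees(np.arctan2(*(h-e)[1::-1])))
l=onz(c,395.4,161.6,.101);r=onz(c,413.2,161.4,.101);print("pins",l,r,np.hypot(*(l-r)[:2]),"yaw",np.degrees(np.arctan2(l[1]-r[1],l[0]-r[0]))-90)
yaw=np.radians(17);g=h[:2]-.08*np.array([np.cos(yaw),np.sin(yaw)]);print("grip",g)
go([*g,.20],down(yaw)); print(pose()[1].as_matrix().round(3))
```

```text
head [0.6433247  0.21122545 0.083     ] end [0.48997305 0.16528596 0.05      ] len 0.1600848709913428 yaw 16.676618260608667
pins [ 0.6163826  -0.19358729  0.101     ] [ 0.61799365 -0.23831598  0.101     ] 0.04475769646600226 yaw 2.0628051225278625
grip [0.56682032 0.18783572]
xyz cm [ 59.69 -56.5    5.05] dr [-0.01 -0.    0.37]
[[ 0.944  0.33  -0.   ]
 [ 0.33  -0.944  0.002]
 [ 0.    -0.002 -1.   ]]
```

Emit:
send_rows --dr '[[0,0,0.2],[0,0,0.37],[0,0,0.37],[0,0,0.37],[0,0,0.37],[0,0,0.37],[0,0,0.37],[0,0,0.37]]' --xyz '[[59.7,-56.5,5],[59.7,-56.5,5],[59.7,-56.5,5],[59.7,-56.5,5],[59.7,-56.5,5],[59.7,-56.5,5],[59.7,-56.5,5],[59.7,-56.5,5]]' --jaw '[100,100,100,100,100,100,100,100]'

```text
time_s: 1.1
eef_pos: [0.4192, -0.0976, 0.2199]
eef_rot: [0.0, 0.989, 0.148, 0.0]
wrist_force: [2.2, -0.9, 0.6]
opening: 1.003
grasp_force: 0.0
```

Run:
```python
from h import *
p,r,o=pose();print(o["time_s"],p,o["dq"])
go([.5668,.1878,.2],down(np.radians(17)))
```

```text
1.1 [ 0.41917723 -0.09762006  0.21987796] [ 1.21782653e+00  2.71726237e-01 -1.75736761e-01 -7.42638748e-04
 -1.03544824e-01  1.20591032e+00]
xyz cm [ 22.46 -22.98   1.99] dr [ 0. -0.  0.]
```

Emit:
send_rows --dr '[[0,0,0],[0,0,0],[0,0,0],[0,0,0],[0,0,0],[0,0,0],[0,0,0],[0,0,0]]' --xyz '[[22.4,-23,2],[22.4,-23,2],[22.4,-23,2],[22.4,-23,2],[22.4,-23,2],[22.4,-23,2],[22.4,-23,2],[22.4,-23,2]]' --jaw '[100,100,100,100,100,100,100,100]'

```text
time_s: 2.1
eef_pos: [0.5651, 0.1847, 0.1998]
eef_rot: [0.0, 0.989, 0.147, -0.0]
wrist_force: [0.3, 0.7, -0.4]
opening: 0.998
grasp_force: 0.0
```

Run:
```python
from h import *
p,r,o=pose();print(o["time_s"],p)
cw=ctrl.calibration("wrist");im=ctrl.camera("wrist")
cv2.imwrite("pics/w1.png",im[:,:,::-1]);np.save("w1T.npy",cw["world_from_camera"]);print(cw["camera_matrix"],cw["world_from_camera"].round(3))
h,s,v=cv2.split(cv2.cvtColor(im,cv2.COLOR_RGB2HSV))
org=(h>=5)&(h<14)&(s>170)&(v>130)
for b in blobs(org,100):print(b,onz(cw,*b[1],.083))
print(proj(cw,[.5668,.1878,.055]),proj(cw,[.643,.211,.083]))
```

```text
2.1 [0.56508203 0.18472773 0.19981936]
[[309.80019143   0.         322.340505  ]
 [  0.         309.80019143 199.5804034 ]
 [  0.           0.           1.        ]] [[ 0.293  0.92   0.259  0.63 ]
 [-0.956  0.282  0.079  0.204]
 [-0.    -0.271  0.963  0.322]
 [ 0.     0.     0.     1.   ]]
(np.int32(247), array([326.2,  98.9]), array([298,  65,  44,  51], dtype=int32)) [0.63989901 0.2042001  0.083     ]
(np.float64(319.0976780624137), np.float64(188.68495821795005)) (np.float64(318.56558094590395), np.float64(91.77265010828575))
```

View pics/w1.png

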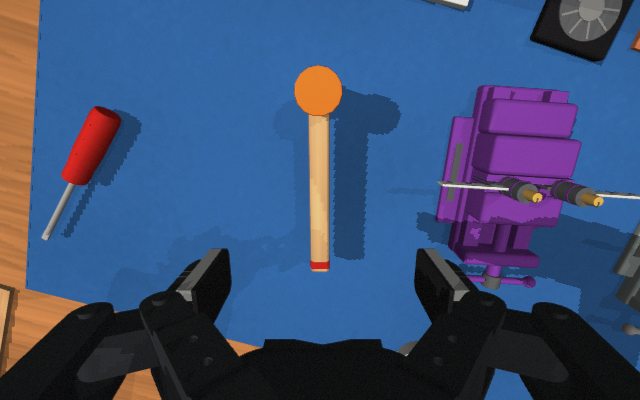

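The wrist view shows the mallet head at (318,91), where it was projected, and the handle end at (320,270), with the handle running centrally between the fingers.

Run:
```python
from h import *
c=ctrl.calibration("wrist")
h=onz(c,318.4,90.7,.083);e=onz(c,319.8,270,.04);print(h,e,np.hypot(*(h-e)[:2]));yaw=np.arctan2(*(h-e)[1::-1]);print(np.degrees(yaw))
g=h[:2]-.08*np.array([np.cos(yaw),np.sin(yaw)]);print(g)
go([*g,.043],down(yaw))
```

```text
[0.64389156 0.21117241 0.083     ] [0.48264024 0.16156722 0.04      ] 0.16870880402940577
17.099286813759175
[0.56742782 0.18765013]
xyz cm [ 0.3  -0.23 15.71] dr [ 0.    0.   -0.03]
```

Emit:
send_rows --dr '[[0,0,0],[0,0,0],[0,0,0],[0,0,0],[0,0,0],[0,0,0],[0,0,0],[0,0,0]]' --xyz '[[0.3,-0.2,6],[0.3,-0.2,11],[0.3,-0.2,14.5],[0.3,-0.2,15.7],[0.3,-0.2,15.7],[0.3,-0.2,15.7],[0.3,-0.2,15.7],[0.3,-0.2,15.7]]' --jaw '[100,100,100,100,40,10,0,0]'

```text
time_s: 3.15
eef_pos: [0.5685, 0.189, 0.0441]
eef_rot: [-0.0, 0.989, 0.148, 0.001]
wrist_force: [-0.3, -0.0, 4.6]
opening: 0.201
grasp_force: 61.8
```

Run:
```python
from h import *
go([.5685,.189,.23],down(np.radians(17)));go([.538,-.125,.23],down(np.radians(2)))
```

```text
xyz cm [  0.03  -0.   -18.59] dr [ 0.   -0.02  0.01]
xyz cm [-12.08  29.13 -18.6 ] dr [-0.   -0.02  2.51]
```

Emit:
send_rows --dr '[[0,0,0],[0,0,0],[0,0,0],[0,0,0.5],[0,0,1],[0,0,1.5],[0,0,2],[0,0,2.5]]' --xyz '[[0,0,-4],[0,0,-10],[0,0,-15],[-2,5,-18.6],[-4.5,11,-18.6],[-7,17,-18.6],[-9.5,23,-18.6],[-12,29,-18.6]]' --jaw '[0,0,0,0,0,0,0,0]'

```text
time_s: 4.15
eef_pos: [0.5375, -0.1132, 0.2279]
eef_rot: [-0.001, 1.0, 0.017, -0.001]
wrist_force: [1.0, 0.4, -6.2]
opening: 0.202
grasp_force: 59.8
```

Run:
```python
from h import *
c=ctrl.calibration("wrist");im=ctrl.camera("wrist")
c=ctrl.calibration("wrist");im=ctrl.camera("wrist") # settled
cv2.imwrite("pics/w2.png",im[:,:,::-1])
p,r,o=pose();print(o["time_s"],p,o["opening"])
h,s,v=cv2.split(cv2.cvtColor(im,cv2.COLOR_RGB2HSV))
for nm,q in(("pl",[.6164,-.1936,.101]),("pr",[.618,-.238,.101])):print(nm,proj(c,q))
for b in blobs((h>=15)&(h<28)&(s>120)&(v>120),15):print(b,onz(c,*b[1],.101))
```

```text
4.25 [ 0.53747029 -0.11785237  0.22803288] 0.2004945380405807
pl (np.float64(417.1908628514802), np.float64(98.96612231057773))
pr (np.float64(475.0145523614293), np.float64(98.47051874628718))
(np.int32(70), array([174.5,  74.1]), array([170,  70,  10,  10], dtype=int32)) [ 0.62899439 -0.0097676   0.101     ]
(np.int32(64), array([116.2,  87. ]), array([112,  83,   9,  10], dtype=int32)) [0.61863411 0.03509299 0.101     ]
(np.int32(61), array([475.1,  98. ]), array([471,  94,   9,   9], dtype=int32)) [ 0.61834388 -0.23800987  0.101     ]
(np.int32(58), array([416.3,  99.4]), array([412,  96,   9,   9], dtype=int32)) [ 0.61606487 -0.19295078  0.101     ]
(np.int32(5937), array([322.5, 242.4]), array([302, 124,  44, 220], dtype=int32)) [ 0.4955533  -0.12428886  0.101     ]
(np.int32(16), array([328.9, 177. ]), array([327, 173,   5,  10], dtype=int32)) [ 0.5536673  -0.12792075  0.101     ]
```

View pics/w2.png

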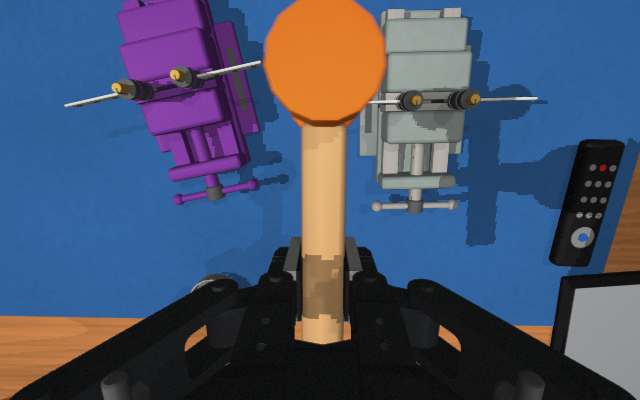

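The wrist view shows the mallet head held centrally at (325,61). The grey vice's pins are at (416,99) and (475,98), which agrees with the top view to 1 mm.

```bash
cat >> h.py <<'E'
def tilt(name,show=False): # mallet pitch in the tool (deg, + = head up), from upper orange face in the wrist view
    cw=ctrl.calibration("wrist");im=ctrl.camera("wrist");p,r,o=pose()
    cv2.imwrite(f"pics/{name}.png",im[:,:,::-1])
    h,s,v=cv2.split(cv2.cvtColor(im,cv2.COLOR_RGB2HSV));m=((h>=5)&(h<16)&(s>190)&(v>140)).astype(np.uint8)
    n,l,st,c=cv2.connectedComponentsWithStats(m);k=1+np.argmax(st[1:,4]);x,y,w,hh,a=st[k]
    pr=[proj(cw,p+r.apply(R.from_rotvec([0,np.radians(t),0]).apply([.0786,0,-.039])))[1] for t in range(-30,61)]
    vc=y+w/2;print("t",o["time_s"],"p",p.round(4),"box",x,y,w,hh,"tool pitch",np.degrees(np.arcsin(r.as_matrix()[2,0])).round(2),"F",np.round(o["wrist_force"],1))
    print("mallet in tool deg",np.interp(-vc,-np.array(pr),np.arange(-30,61)) if pr[0]>pr[-1] else np.interp(vc,pr,np.arange(-30,61)),"touches edge" if y==0 else "")
E
python3 - <<'E'
from h import *
tilt("a0")
go([.5375,-.1964,.2],down(np.radians(2.5)))
E
```

```text
t 4.3 p [ 0.5376 -0.1148  0.2278] box 263 0 121 121 tool pitch -0.16 F [-0.1  0.6 -6.2]
mallet in tool deg -3.0511502874140697 touches edge
xyz cm [-0.25  8.16  2.78] dr [-0.    0.03 -0.13]
```

Run:
```python
s=open("h.py").read()
s=s.replace("    vc=y+w/2;","""    ct=max(cv2.findContours(m,cv2.RETR_EXTERNAL,cv2.CHAIN_APPROX_NONE)[0],key=cv2.contourArea)[:,0].astype(float)
    ct=ct[(ct[:,1]>2)&(ct[:,1]<y+.75*hh)];A=np.c_[2*ct,np.ones(len(ct))];q=np.linalg.lstsq(A,(ct**2).sum(1),rcond=None)[0]
    vc=q[1];print("circle",q[:2].round(1),np.sqrt(q[2]+q[0]**2+q[1]**2).round(1),"level v",round(pr[30],1));""")
open("h.py","w").write(s)
```

Emit:
send_rows --dr '[[0,0,0],[0,0,0],[0,0,0],[0,0,0],[0,0,0],[0,0,0],[0,0,0],[0,0,0]]' --xyz '[[0,4,1.5],[-0.2,7,2.8],[-0.2,8.1,2.8],[-0.2,8.1,2.8],[-0.2,8.1,2.8],[-0.2,8.1,2.8],[-0.2,8.1,2.8],[-0.2,8.1,2.8]]' --jaw '[0,0,0,0,0,0,0,0]'

```text
time_s: 5.3
eef_pos: [0.5401, -0.1926, 0.2011]
eef_rot: [0.0, 1.0, 0.018, 0.0]
wrist_force: [0.6, -0.3, -5.4]
opening: 0.199
grasp_force: 60.2
```

Run:
```python
from h import *
tilt("a1")
go([.5375,-.1964,.2],down(np.radians(2.5)))
```

```text
circle [322.9  55.9] 59.9 level v 67.5
t 5.35 p [ 0.54   -0.1927  0.201 ] box 263 0 121 120 tool pitch 0.01 F [ 0.  -0.7 -5.5]
mallet in tool deg -30.0 touches edge
xyz cm [-0.27  0.37  0.1 ] dr [ 0.   -0.   -0.08]
```

```bash
python3 - <<'E'
s=open("h.py").read()
i=s.index("    pr=[proj");j=s.index("    ct=max(")
s=s[:i]+'''    a=np.linspace(0,6.283,181);C=np.c_[.0786+.018*np.cos(a),.018*np.sin(a),a*0-.039];T=np.arange(-20,41)
    pj=[np.array([proj(cw,p+r.apply(R.from_rotvec([0,np.radians(t),0]).apply(q))) for q in C]) for t in T]
    W=np.array([np.ptp(b[:,0]) for b in pj]);B=np.array([b[:,1].max() for b in pj])
'''+s[j:]
i=s.index("    vc=q[1]");s=s[:i]+'''    print("t",o["time_s"],"p",p.round(4),"tool pitch up",np.degrees(np.arcsin(r.as_matrix()[2,0])).round(2),"Fz",o["wrist_force"][2].round(1),"open",o["opening"].round(3))
    cx,cy=q[:2];rad=np.sqrt(q[2]+cx*cx+cy*cy);print("box",x,y,w,hh,"circle",cx.round(1),cy.round(1),rad.round(2))
    print("tilt by width",np.interp(w,W,T).round(1),"| level W",W[20].round(1),"dW/deg",(W[21]-W[20]).round(2),"| level bottom",B[20].round(1),"dB",(B[21]-B[20]).round(2),"bottom seen",(cy+rad).round(1))
'''
open("h.py","w").write(s)
E
python3 - <<'E'
from h import *
tilt("a2")
go([.5375,-.1964,.2],down(np.radians(2.5)))
E
```

```text
Traceback (most recent call last):
  File "h.py", line 36, in tilt
    print("t",o["time_s"],"p",p.round(4),"tool pitch up",np.degrees(np.arcsin(r.as_matrix()[2,0])).round(2),"Fz",o["wrist_force"][2].round(1),"open",o["opening"].round(3))
                                                                                                                                                     ^^^^^^^^^^^^^^^^^^
AttributeError: 'float' object has no attribute 'round'
```

```bash
sed -i 's/o\["opening"\].round(3)/round(o["opening"],3)/; s/o\["wrist_force"\]\[2\].round(1)/round(float(o["wrist_force"][2]),1)/' h.py
python3 - <<'E'
from h import *
tilt("a2")
go([.5375,-.1964,.2],down(np.radians(2.5)))
E
```

```text
t 5.45 p [ 0.54   -0.1928  0.201 ] tool pitch up 0.0 Fz -6.0 open 0.196
box 263 0 121 120 circle 322.9 55.9 59.85
tilt by width -12.0 | level W 144.4 dW/deg 2.19 | level bottom 140.5 dB 3.01 bottom seen 115.8
xyz cm [-0.26  0.35  0.1 ] dr [ 0.   -0.   -0.08]
```

Run:
```python
from h import *
c=ctrl.calibration("side");p,r,o=pose();u,v=map(int,proj(c,p));im=ctrl.camera("side")
print(u,v)
for t in (0,-10):
    Q=r*R.from_rotvec([0,np.radians(t),0]);f=lambda q:np.round(proj(c,p+Q.apply(q)),1)
    print(t,"up",f([.0786,0,-.039]),"low",f([.0786,0,.041]),"end",f([-.085,0,.001]))
x0,y0=max(u-80,0),max(v-60,0)
print(x0,y0);cv2.imwrite("pics/s1.png",cv2.resize(im[y0:y0+120,x0:x0+160,::-1],None,fx=5,fy=5,interpolation=cv2.INTER_CUBIC))
```

```text
360 131
0 up [339.2 109.2] low [338.8 134.4] end [386.1 143.2]
-10 up [337.6 113.2] low [340.9 139.3] end [386.2 138.2]
280 71
```

View pics/s1.png

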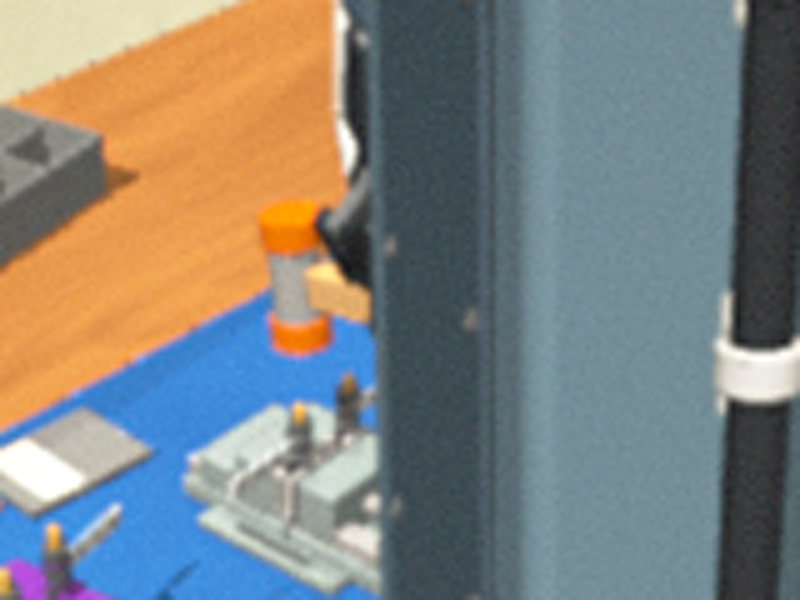

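The side crop shows the mallet sagged about 10° head-down in the grip: upper face at (338,114), lower face at (340,139). The wrist-view width agrees, so I'll carry the tool pitched up to square the mallet.

```bash
cat >> h.py <<'E'
def plan(tg): # rows of (x,y,z,pitch deg head-up,yaw deg)
    P,Q,_=pose()
    for x,y,z,a,yw in tg:
        r=down(np.radians(yw),np.radians(a));print("xyz",np.round(Q.inv().apply(np.array([x,y,z])-P)*100,1),"dr",np.round((Q.inv()*r).as_rotvec()/np.radians(6),2))
E
python3 - <<'E'
from h import *
X,Y=.5375,-.1964
plan([(X,Y,.266,25,2.5)])
E
```

```text
xyz [-0.3  0.3 -6.5] dr [ 0.02  4.17 -0.08]
```

Emit:
send_rows --dr '[[0,0.4,0],[0,1.1,0],[0,1.9,-0.1],[0,2.7,-0.1],[0,3.4,-0.1],[0,3.9,-0.1],[0,4.15,-0.1],[0,4.15,-0.1]]' --xyz '[[0,0,-0.6],[0,0.1,-1.6],[-0.1,0.2,-2.8],[-0.2,0.3,-4.1],[-0.3,0.3,-5.3],[-0.3,0.3,-6.1],[-0.3,0.3,-6.5],[-0.3,0.3,-6.5]]' --jaw '[0,0,0,0,0,0,0,0]'

```text
time_s: 6.5
eef_pos: [0.5367, -0.1962, 0.2662]
eef_rot: [-0.003, 0.976, 0.022, 0.216]
wrist_force: [0.1, -0.3, -6.0]
opening: 0.201
grasp_force: 60.3
```

Run:
```python
from h import *
tilt("a3")
X,Y=.5375,-.1964
plan([(X,Y,.246,25,2.5),(X,Y,.196,20,2.5),(X,Y,.134,10,2.5),(X,Y,.150,10,2.5),(X,Y,.18,14,2.5),(X,Y,.215,19,2.5),(X,Y,.248,23,2.5),(X,Y,.266,25,2.5)])
```

```text
t 6.55 p [ 0.5368 -0.1961  0.2659] tool pitch up 24.87 Fz -6.3 open 0.201
box 263 0 121 120 circle 322.9 55.5 60.01
tilt by width -11.5 | level W 143.4 dW/deg 2.16 | level bottom 138.5 dB 2.97 bottom seen 115.5
xyz [-0.8  0.   1.8] dr [0.02 0.02 0.02]
xyz [-2.9  0.   6.4] dr [ 0.02 -0.81  0.02]
xyz [-5.5  0.  12. ] dr [ 0.02 -2.48  0.02]
xyz [-4.8  0.  10.5] dr [ 0.02 -2.48  0.02]
xyz [-3.6  0.   7.8] dr [ 0.02 -1.81  0.02]
xyz [-2.1  0.   4.6] dr [ 0.02 -0.98  0.02]
xyz [-0.7  0.   1.7] dr [ 0.02 -0.31  0.02]
xyz [0.1 0.  0. ] dr [0.02 0.02 0.02]
```

Emit:
send_rows --dr '[[0,0,0],[0,-0.8,0],[0,-2.5,0],[0,-2.5,0],[0,-1.8,0],[0,-1,0],[0,-0.3,0],[0,0,0]]' --xyz '[[-0.8,0,1.8],[-2.9,0,6.4],[-5.5,0,12],[-4.8,0,10.5],[-3.6,0,7.8],[-2.1,0,4.6],[-0.7,0,1.7],[0,0,0]]' --jaw '[0,0,0,0,0,0,0,0]'

```text
time_s: 7.55
eef_pos: [0.5377, -0.1966, 0.2729]
eef_rot: [-0.001, 0.975, 0.023, 0.221]
wrist_force: [-0.4, -0.5, -5.4]
opening: 0.204
grasp_force: 60.8
```

```bash
cat >> h.py <<'E'
def sideview(): # pins and mallet in the side view
    c=ctrl.calibration("side");im=ctrl.camera("side");p,r,o=pose()
    h,s,v=cv2.split(cv2.cvtColor(im,cv2.COLOR_RGB2HSV))
    m=(h>=3)&(h<14)&(s>225)&(v>150);m[:,:325]=0;m[:,372:]=0;m[:70]=0;m[150:]=0
    print("side orange",[(int(a),list(c_)) for a,c_,_ in blobs(m,6)])
    for t in (-15,-10,-5,0,5,10):
        Q=r*R.from_rotvec([0,np.radians(t),0]);f=lambda q:np.round(proj(c,p+Q.apply(q)),1);print(t,f([.0786,0,-.039]),f([.0786,0,.041]))
    return im
E
python3 - <<'E'
from h import *
tilt("a4");im=sideview();cv2.imwrite("pics/s2.png",im[:,:,::-1])
E
```

```text
t 7.6 p [ 0.5381 -0.1969  0.2741] tool pitch up 25.56 Fz -5.6 open 0.197
box 258 0 129 132 circle 322.1 61.7 64.51
tilt by width -8.3 | level W 146.2 dW/deg 2.24 | level bottom 135.6 dB 3.0 bottom seen 126.2
side orange []
-15 [343.4  80.8] [339.  106.5]
-10 [344.9  79.2] [338.5 103.8]
-5 [346.5  77.8] [338.1 101.1]
0 [348.3  76.5] [338.   98.4]
5 [350.2  75.5] [338.   95.8]
10 [352.2  74.8] [338.2  93.3]
```

```bash
cat >> h.py <<'E'
def blow(X,Y,top,c,yw=2.5): # rows of a blow: pin top at height top, tool pitch c at contact
    z=top+.041-.008
    plan([(X,Y,z+.114,c+18,yw),(X,Y,z+.062,c+10,yw),(X,Y,z,c,yw),(X,Y,z+.014,c,yw),(X,Y,z+.044,c+4,yw),(X,Y,z+.08,c+9,yw),(X,Y,z+.113,c+14,yw),(X,Y,z+.132,c+18,yw)])
E
python3 - <<'E'
from h import *
print(pose()[0]);blow(.5375,-.1964,.098,6.5)
E
```

```text
[ 0.53778938 -0.19692036  0.27167606]
xyz [-1.2 -0.1  2.4] dr [ 0.07 -0.14  0.05]
xyz [-3.4 -0.1  7.1] dr [ 0.07 -1.47  0.04]
xyz [-6.  -0.2 12.7] dr [ 0.08 -3.14  0.04]
xyz [-5.4 -0.2 11.4] dr [ 0.08 -3.14  0.04]
xyz [-4.2 -0.1  8.7] dr [ 0.07 -2.47  0.04]
xyz [-2.6 -0.1  5.5] dr [ 0.07 -1.64  0.04]
xyz [-1.2 -0.1  2.5] dr [ 0.07 -0.81  0.04]
xyz [-0.4 -0.1  0.8] dr [ 0.07 -0.14  0.05]
```

```bash
python3 - <<'E'
s=open("h.py").read()
s=s.replace("def plan(tg):","BASE=None\ndef plan(tg):").replace("    P,Q,_=pose()\n    for","    P,Q=BASE if BASE else pose()[:2]\n    for")
s+='''
def setbase(x,y,z,a,yw):
    global BASE;BASE=(np.array([x,y,z]),down(np.radians(yw),np.radians(a)))
'''
open("h.py","w").write(s)
E
python3 - <<'E'
import h
h.setbase(.537,-.1962,.266,24.9,2.5);h.blow(.5375,-.1964,.098,6.5)
E
```

```text
xyz [-0.8  0.   1.9] dr [ 0.   -0.07  0.  ]
xyz [-3.   0.   6.6] dr [ 0.  -1.4  0. ]
xyz [-5.6  0.  12.3] dr [ 0.   -3.07  0.  ]
xyz [-5.1  0.  11. ] dr [ 0.   -3.07  0.  ]
xyz [-3.8  0.   8.3] dr [ 0.  -2.4  0. ]
xyz [-2.3  0.   5. ] dr [ 0.   -1.57 -0.  ]
xyz [-0.9  0.   2. ] dr [ 0.   -0.73 -0.  ]
xyz [-0.1  0.   0.3] dr [ 0.   -0.07  0.  ]
```

Emit:
send_rows --dr '[[0,0,0],[0,-1.4,0],[0,-3.1,0],[0,-3.1,0],[0,-2.4,0],[0,-1.6,0],[0,-0.7,0],[0,0,0]]' --xyz '[[-0.8,0,1.9],[-3,0,6.6],[-5.6,0,12.3],[-5.1,0,11],[-3.8,0,8.3],[-2.3,0,5],[-0.7,0,1.6],[0,0,0]]' --jaw '[0,0,0,0,0,0,0,0]'

```text
time_s: 8.65
eef_pos: [0.5379, -0.1965, 0.2752]
eef_rot: [0.001, 0.975, 0.024, 0.223]
wrist_force: [0.5, 0.9, -5.5]
opening: 0.199
grasp_force: 61.8
```

Run:
```python
from h import *
tilt("a5")
im=ctrl.camera("wrist");h,s,v=cv2.split(cv2.cvtColor(im,cv2.COLOR_RGB2HSV))
print([(int(a),list(c)) for a,c,_ in blobs((h>=15)&(h<28)&(s>120)&(v>120),15)])
```

```text
t 8.7 p [ 0.5378 -0.1966  0.2761] tool pitch up 25.93 Fz -6.1 open 0.201
box 253 0 139 149 circle 322.1 71.4 69.79
tilt by width -3.3 | level W 146.1 dW/deg 2.23 | level bottom 138.1 dB 3.03 bottom seen 141.2
[(7601, [np.float64(322.0), np.float64(239.0)]), (30, [np.float64(146.1), np.float64(165.4)]), (30, [np.float64(101.3), np.float64(173.1)]), (41, [np.float64(363.9), np.float64(187.2)])]
```

View pics/a5.png

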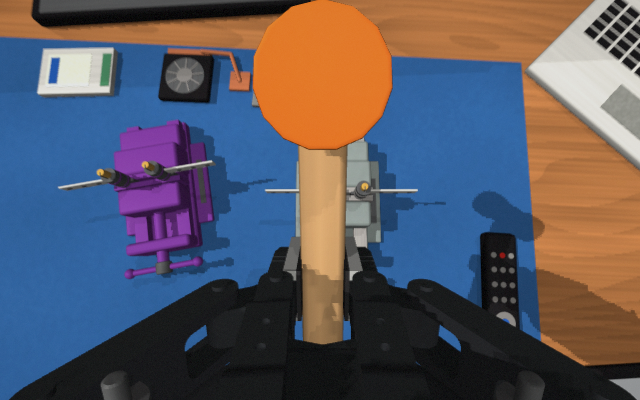

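The wrist view shows the mallet head at (322,71) with radius 70, so each blow has turned it further head-up. It is now almost square in the tool. The right pin is visible at (364,187).

Run:
```python
import h
h.setbase(.537,-.1962,.266,24.9,2.5);h.blow(.5375,-.1964,.0945,1.5)
```

```text
xyz [-1.   0.   2.2] dr [ 0.  -0.9  0. ]
xyz [-3.2  0.   7. ] dr [ 0.   -2.23 -0.  ]
xyz [-5.8  0.  12.6] dr [ 0.  -3.9  0. ]
xyz [-5.2  0.  11.3] dr [ 0.  -3.9  0. ]
xyz [-3.9  0.   8.6] dr [ 0.   -3.23 -0.  ]
xyz [-2.4  0.   5.3] dr [ 0.  -2.4  0. ]
xyz [-1.   0.   2.3] dr [ 0.   -1.57 -0.  ]
xyz [-0.2  0.   0.6] dr [ 0.  -0.9  0. ]
```

Emit:
send_rows --dr '[[0,-0.9,0],[0,-2.2,0],[0,-3.9,0],[0,-3.9,0],[0,-3.2,0],[0,-2.4,0],[0,-1.6,0],[0,-0.9,0]]' --xyz '[[-1,0,2.2],[-3.2,0,7],[-5.8,0,12.6],[-5.2,0,11.3],[-3.9,0,8.6],[-2.4,0,5.3],[-1,0,2.1],[-0.2,0,0.6]]' --jaw '[0,0,0,0,0,0,0,0]'

```text
time_s: 9.75
eef_pos: [0.5388, -0.1966, 0.2694]
eef_rot: [0.002, 0.984, 0.024, 0.177]
wrist_force: [-0.6, 0.1, -6.2]
opening: 0.2
grasp_force: 63.6
```

Run:
```python
from h import *
tilt("a6")
```

```text
t 9.8 p [ 0.5389 -0.1968  0.2705] tool pitch up 20.55 Fz -5.2 open 0.195
box 247 8 151 162 circle 321.9 86.9 76.08
tilt by width 1.9 | level W 146.6 dW/deg 2.25 | level bottom 138.1 dB 3.04 bottom seen 163.0
```

Run:
```python
import h
h.setbase(.5375,-.1964,.2605,19.5,2.5);h.blow(.5375,-.1964,.092,-5)
```

```text
xyz [-0.7  0.   2. ] dr [ 0.   -1.08  0.  ]
xyz [-2.5  0.   6.9] dr [ 0.   -2.42 -0.  ]
xyz [-4.5  0.  12.8] dr [ 0.   -4.08  0.  ]
xyz [-4.1  0.  11.5] dr [ 0.   -4.08  0.  ]
xyz [-3.1  0.   8.6] dr [-0.   -3.42  0.  ]
xyz [-1.9  0.   5.2] dr [ 0.   -2.58  0.  ]
xyz [-0.8  0.   2.1] dr [ 0.   -1.75  0.  ]
xyz [-0.1  0.   0.3] dr [ 0.   -1.08  0.  ]
```

Emit:
send_rows --dr '[[0,-1.1,0],[0,-2.4,0],[0,-4.1,0],[0,-4.1,0],[0,-3.4,0],[0,-2.6,0],[0,-1.8,0],[0,-1.1,0]]' --xyz '[[-0.7,0,2],[-2.5,0,6.9],[-4.5,0,12.8],[-4.1,0,11.5],[-3.1,0,8.6],[-1.9,0,5.2],[-0.8,0,2.1],[-0.1,0,0.3]]' --jaw '[0,0,0,0,0,0,0,0]'

```text
time_s: 10.8
eef_pos: [0.5389, -0.1967, 0.268]
eef_rot: [0.004, 0.992, 0.024, 0.121]
wrist_force: [-0.3, 0.6, -6.0]
opening: 0.197
grasp_force: 67.4
```

Run:
```python
from h import *
tilt("a7")
```

```text
t 10.85 p [ 0.5392 -0.197   0.2699] tool pitch up 14.15 Fz -5.3 open 0.204
box 236 23 174 189 circle 321.9 120.0 85.77
tilt by width 10.3 | level W 148.5 dW/deg 2.3 | level bottom 137.7 dB 3.07 bottom seen 205.8
```

Run:
```python
import h
h.setbase(.5375,-.1964,.2575,13,2.5)
X=.5375
h.plan([(X,-.1964,.315,13,2.5),(X,-.19,.33,10,2.5),(X,-.17,.32,7,2.5),(X,-.14,.28,4,2.5),(X,-.11,.23,2,2.5),(X,-.10,.19,0,2.5),(X,-.10,.17,0,2.5),(X,-.10,.17,0,2.5)])
```

```text
xyz [ 1.3  0.  -5.6] dr [0. 0. 0.]
xyz [ 1.7 -0.6 -7.1] dr [ 0.  -0.5 -0. ]
xyz [ 1.5 -2.6 -6.1] dr [-0. -1. -0.]
xyz [ 0.7 -5.6 -2.1] dr [-0.  -1.5 -0. ]
xyz [-0.3 -8.6  2.8] dr [ 0.   -1.83 -0.  ]
xyz [-1.1 -9.6  6.7] dr [ 0.   -2.17  0.  ]
xyz [-1.6 -9.6  8.6] dr [ 0.   -2.17  0.  ]
xyz [-1.6 -9.6  8.6] dr [ 0.   -2.17  0.  ]
```

Emit:
send_rows --dr '[[0,0,0],[0,-0.5,0],[0,-1,0],[0,-1.5,0],[0,-1.8,0],[0,-2.2,0],[0,-2.2,0],[0,-2.2,0]]' --xyz '[[1.3,0,-5.6],[1.7,-0.6,-7.1],[1.5,-2.6,-6.1],[0.7,-5.6,-2.1],[-0.3,-8.6,2.8],[-1.1,-9.6,6.7],[-1.6,-9.6,8.6],[-1.6,-9.6,8.6]]' --jaw '[0,0,0,0,0,0,0,0]'

```text
time_s: 11.85
eef_pos: [0.537, -0.0998, 0.1723]
eef_rot: [0.002, 1.0, 0.023, -0.0]
wrist_force: [0.8, -0.3, -5.4]
opening: 0.199
grasp_force: 66.1
```

```bash
cat >> h.py <<'E'
PL=np.array([.616,-.193]);PR=np.array([.6183,-.238])
def pins(name):
    c=ctrl.calibration("wrist");im=ctrl.camera("wrist");print(pose()[0].round(4))
    h,s,v=cv2.split(cv2.cvtColor(im,cv2.COLOR_RGB2HSV));m=(h>=15)&(h<28)&(s>110)&(v>110)
    for n,q in(("L",PL),("R",PR)):
        e=[np.array(proj(c,[*q,z])) for z in(.091,.101)];u,w=np.round(e[0]).astype(int)
        k=m.copy();k[:,:]=0;k[max(w-22,0):w+22,max(u-22,0):u+22]=m[max(w-22,0):w+22,max(u-22,0):u+22]
        b=max(blobs(k,5),key=lambda b:b[0],default=None)
        print(n,"flush at",e[0].round(1),"10mm proud",e[1].round(1),"seen",b and (b[0],b[1],b[2]), "proud mm",b and round(10*float((b[1]-e[0])@(e[1]-e[0])/((e[1]-e[0])@(e[1]-e[0]))),1))
    u,w=np.round(proj(c,[*(PL+PR)/2,.091])).astype(int);y0,x0=max(w-40,0),min(max(u-70,0),500)
    cv2.imwrite(f"pics/{name}.png",cv2.resize(im[y0:y0+80,x0:x0+140,::-1],None,fx=5,fy=5,interpolation=cv2.INTER_CUBIC));print("crop",x0,y0)
E
python3 - <<'E'
from h import *
tilt("a8");pins("p1")
E
```

```text
t 11.9 p [ 0.538  -0.1004  0.1732] tool pitch up 0.07 Fz -5.3 open 0.198
box 241 26 163 167 circle 321.9 108.8 81.6
tilt by width 6.9 | level W 146.8 dW/deg 2.26 | level bottom 137.6 dB 3.03 bottom seen 190.4
[ 0.5385 -0.1007  0.1735]
L flush at [472.8 103.1] 10mm proud [480.6 102.5] seen (np.int32(67), array([472.8, 102.9]), array([468,  99,  10,  10], dtype=int32)) proud mm 0.0
R flush at [543.9 102.7] 10mm proud [555.4 102.2] seen (np.int32(173), array([550. , 102.3]), array([540,  97,  20,  12], dtype=int32)) proud mm 5.3
crop 438 63
```

View pics/p1.png

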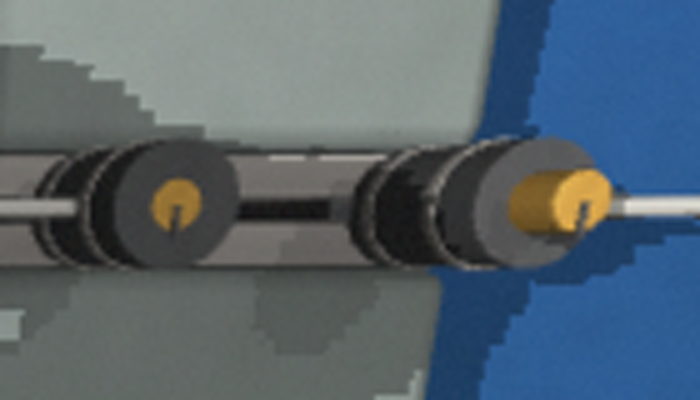

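Left pin: it sits flush and concentric in its barrel (crop 177,206, which is pixel 473,103). Right pin: untouched, with its head at crop (585,200), so about 10 mm proud. The mallet is still kicked head-up by about 10°, so I'll shake it back with a sharp upward reversal in free air while moving over to the right pin.

Run:
```python
import h
X=.5398
h.setbase(.5375,-.10,.1715,-.2,2.5)
h.plan([(X,-.10,.19,0,2.5),(X,-.10,.24,0,2.5),(X,-.13,.29,0,2.5),(X,-.17,.325,0,2.5),(X,-.2,.32,0,2.5),(X,-.225,.28,0,2.5),(X,-.2414,.222,0,2.5),(X,-.2414,.284,0,2.5)])
```

```text
xyz [ 0.2  0.  -1.9] dr [0.   0.03 0.  ]
xyz [ 0.2  0.  -6.9] dr [0.   0.03 0.  ]
xyz [  0.1   3.  -11.9] dr [0.   0.03 0.  ]
xyz [ -0.1   7.  -15.3] dr [0.   0.03 0.  ]
xyz [ -0.3  10.  -14.8] dr [0.   0.03 0.  ]
xyz [ -0.4  12.5 -10.8] dr [0.   0.03 0.  ]
xyz [-0.4 14.1 -5. ] dr [0.   0.03 0.  ]
xyz [ -0.4  14.1 -11.2] dr [0.   0.03 0.  ]
```

Emit:
send_rows --dr '[[0,0,0],[0,0,0],[0,0,0],[0,0,0],[0,0,0],[0,0,0],[0,0,0],[0,0,0]]' --xyz '[[0.2,0,-1.9],[0.2,0,-6.9],[0.1,3,-11.9],[0,7,-15.3],[-0.2,10,-14.8],[-0.3,12.5,-10.8],[-0.4,14.1,-5],[-0.4,14.1,-11.2]]' --jaw '[0,0,0,0,0,0,0,0]'

```text
time_s: 12.95
eef_pos: [0.5326, -0.2377, 0.2663]
eef_rot: [-0.008, 1.0, 0.021, -0.015]
wrist_force: [0.5, -0.0, -10.0]
opening: 0.198
grasp_force: 62.2
```

Run:
```python
from h import *
tilt("a9")
```

```text
t 13.0 p [ 0.539  -0.2416  0.2851] tool pitch up -0.43 Fz 6.0 open 0.198
box 277 33 91 98 circle 321.5 76.1 44.07
tilt by width -20.0 | level W 199.5 dW/deg 4.14 | level bottom 125.1 dB 3.95 bottom seen 120.2
```

```bash
sed -i 's/T=np.arange(-20,41)/T=np.arange(-60,41)/; s/W\[20\]/W[60]/g; s/W\[21\]/W[61]/g; s/B\[20\]/B[60]/g; s/B\[21\]/B[61]/g' h.py
python3 - <<'E'
from h import *
tilt("a10")
E
```

```text
t 13.05 p [ 0.5422 -0.2433  0.2882] tool pitch up 0.21 Fz -2.6 open 0.201
box 280 44 85 91 circle 321.2 83.3 40.53
tilt by width -42.2 | level W 153.8 dW/deg 2.45 | level bottom 130.8 dB 3.13 bottom seen 123.9
```

Run:
```python
import h
from h import *
c=ctrl.calibration("top");print("mat front edge",onz(c,430,269,.003),"tommy",onz(c,400,207,.03), "remote",onz(c,475,235,.02))
h.setbase(.5398,-.2414,.2845,0,2.5)
h.plan([(.52,-.243,.28,1,2.5),(.48,-.248,.265,4,2.5),(.44,-.254,.245,7,2.5),(.41,-.258,.22,10,2.5),(.385,-.262,.195,10,2.5),(.37,-.265,.17,10,2.5),(.365,-.265,.15,10,2.5),(.365,-.265,.14,10,2.5)])
```

```text
mat front edge [ 0.34586696 -0.30662884  0.003     ] tommy [ 0.50820881 -0.22021642  0.03      ] remote [ 0.43893719 -0.42252247  0.02      ]
xyz [-2.   0.1  0.4] dr [0.   0.17 0.  ]
xyz [-6.   0.4  1.9] dr [0.   0.67 0.  ]
xyz [-10.    0.8   3.9] dr [0.   1.17 0.  ]
xyz [-13.    1.1   6.4] dr [0.   1.67 0.  ]
xyz [-15.6   1.4   8.9] dr [0.   1.67 0.  ]
xyz [-17.1   1.6  11.4] dr [0.   1.67 0.  ]
xyz [-17.6   1.6  13.4] dr [0.   1.67 0.  ]
xyz [-17.6   1.6  14.4] dr [0.   1.67 0.  ]
```

Emit:
send_rows --dr '[[0,0.2,0],[0,0.7,0],[0,1.2,0],[0,1.7,0],[0,1.7,0],[0,1.7,0],[0,1.7,0],[0,1.7,0]]' --xyz '[[-2,0.1,0.4],[-6,0.4,1.9],[-10,0.8,3.9],[-13,1.1,6.4],[-15.6,1.4,8.9],[-17.1,1.6,11.4],[-17.6,1.6,13.4],[-17.6,1.6,14.4]]' --jaw '[0,0,0,0,0,0,0,0]'

```text
time_s: 14.05
eef_pos: [0.3644, -0.2662, 0.1395]
eef_rot: [0.001, 0.996, 0.022, 0.087]
wrist_force: [0.1, -0.2, -5.5]
opening: 0.198
grasp_force: 63.4
```

Run:
```python
from h import *
tilt("a11")
for z,a in((.12,10),(.105,10),(.044,10)):plan([(.365,-.265,z,a,2.5)])
```

```text
t 14.1 p [ 0.3643 -0.2656  0.1384] tool pitch up 9.97 Fz -6.0 open 0.2
box 280 45 85 91 circle 320.7 83.0 39.98
tilt by width -38.2 | level W 142.3 dW/deg 2.12 | level bottom 140.1 dB 2.96 bottom seen 123.0
xyz [-0.2 -0.1  1.8] dr [0.04 0.01 0.02]
xyz [-0.5 -0.1  3.3] dr [0.04 0.01 0.02]
xyz [-1.6 -0.1  9.3] dr [0.04 0.01 0.02]
```

Emit:
send_rows --dr '[[0,0,0],[0,0,0],[0,0,0],[0,0,0],[0,0,0],[0,0,0],[0,0,0],[0,0,0]]' --xyz '[[-0.3,0,1.7],[-0.5,0,3.2],[-0.7,0,4.4],[-0.9,0,5.6],[-1.1,0,6.8],[-1.3,0,8],[-1.5,0,9],[-1.6,0,9.4]]' --jaw '[0,0,0,0,0,0,0,0]'

```text
time_s: 15.1
eef_pos: [0.3657, -0.268, 0.0443]
eef_rot: [0.002, 0.996, 0.023, 0.087]
wrist_force: [-8.7, -1.4, 12.2]
opening: 0.201
grasp_force: 65.1
```

Run:
```python
from h import *
tilt("a12")
```

```text
t 15.15 p [ 0.3657 -0.268   0.0441] tool pitch up 10.02 Fz 8.6 open 0.203
box 265 17 117 121 circle 322.6 76.6 58.01
tilt by width -14.2 | level W 144.0 dW/deg 2.17 | level bottom 139.8 dB 2.99 bottom seen 134.6
```

```bash
cat >> h.py <<'E'
def headpos(name): # upper face centre in the tool frame from circle centre and radius
    cw=ctrl.calibration("wrist");im=ctrl.camera("wrist") if not name.endswith(".png") else cv2.imread(name)[:,:,::-1];p,r,o=pose()
    h,s,v=cv2.split(cv2.cvtColor(np.ascontiguousarray(im),cv2.COLOR_RGB2HSV));m=((h>=5)&(h<16)&(s>190)&(v>140)).astype(np.uint8)
    ct=max(cv2.findContours(m,cv2.RETR_EXTERNAL,cv2.CHAIN_APPROX_NONE)[0],key=cv2.contourArea)[:,0].astype(float)
    y,hh=ct[:,1].min(),np.ptp(ct[:,1]);w=np.ptp(ct[:,0])+1;ct=ct[(ct[:,1]>2)&(ct[:,1]<y+.7*hh)]
    q=np.linalg.lstsq(np.c_[2*ct,np.ones(len(ct))],(ct**2).sum(1),rcond=None)[0];cx,cy=q[:2]
    _,d=ray(cw,cx,cy);o0=cw["world_from_camera"][:3,3];P=o0+d*(cw["camera_matrix"][0,0]*.036/w)
    t=r.inv().apply(P-p);L=np.sqrt(t[0]**2+t[2]**2-.039**2)
    th=np.degrees(np.arctan2(-t[2],t[0])-np.arctan2(.039,L))
    print("t",o["time_s"],"p",p.round(4),"pitch",np.degrees(np.arcsin(r.as_matrix()[2,0])).round(2),"w",w,"c",cx.round(1),cy.round(1),"head in tool",t.round(4),"L",L.round(4),"tilt",th.round(1),"F",np.round(o["wrist_force"],1))
E
python3 - <<'E'
from h import *
headpos("pics/a12.png")
for n in("a2","a11","a6"):headpos(f"pics/{n}.png")
E
```

```text
t 15.15 p [ 0.3657 -0.268   0.0441] pitch 10.02 w 117.0 c 322.6 76.3 head in tool [ 0.0783  0.0006 -0.0205] L 0.0709 tilt -14.1 F [-5.7 -1.5  8.6]
t 15.15 p [ 0.3657 -0.268   0.0441] pitch 10.02 w 121.0 c 322.9 55.5 head in tool [ 0.0839  0.0007 -0.0222] L 0.0775 tilt -11.9 F [-5.7 -1.5  8.6]
t 15.15 p [ 0.3657 -0.268   0.0441] pitch 10.02 w 85.0 c 321.3 84.1 head in tool [0.0791 0.0001 0.017 ] L 0.0709 tilt -40.9 F [-5.7 -1.5  8.6]
t 15.15 p [ 0.3657 -0.268   0.0441] pitch 10.02 w 151.0 c 321.9 86.5 head in tool [ 0.0735  0.0004 -0.0441] L 0.0764 tilt 3.9 F [-5.7 -1.5  8.6]
```

Run:
```python
import h
h.setbase(.365,-.268,.0442,10,2.5)
h.plan([(.365,-.268,.0442+z,10,2.5) for z in(.005,.014,.026,.04,.056,.074,.092,.11)])
```

```text
xyz [ 0.1  0.  -0.5] dr [0. 0. 0.]
xyz [ 0.2  0.  -1.4] dr [0. 0. 0.]
xyz [ 0.5  0.  -2.6] dr [0. 0. 0.]
xyz [ 0.7  0.  -3.9] dr [0. 0. 0.]
xyz [ 1.   0.  -5.5] dr [0. 0. 0.]
xyz [ 1.3  0.  -7.3] dr [0. 0. 0.]
xyz [ 1.6  0.  -9.1] dr [0. 0. 0.]
xyz [  1.9   0.  -10.8] dr [0. 0. 0.]
```

Emit:
send_rows --dr '[[0,0,0],[0,0,0],[0,0,0],[0,0,0],[0,0,0],[0,0,0],[0,0,0],[0,0,0]]' --xyz '[[0.1,0,-0.5],[0.2,0,-1.4],[0.5,0,-2.6],[0.7,0,-3.9],[1,0,-5.5],[1.3,0,-7.3],[1.6,0,-9.1],[1.9,0,-10.8]]' --jaw '[0,0,0,0,0,0,0,0]'

```text
time_s: 16.15
eef_pos: [0.3648, -0.265, 0.1538]
eef_rot: [-0.001, 0.996, 0.023, 0.086]
wrist_force: [-1.1, -0.2, -5.8]
opening: 0.198
grasp_force: 62.1
```

Run:
```python
import h
h.headpos("x")
h.setbase(.365,-.268,.154,10,2.5)
h.plan([(.375,-.266,.174,12,2.5),(.40,-.262,.196,14,2.5),(.43,-.258,.216,17,2.5),(.465,-.252,.234,20,2.5),(.50,-.247,.25,23,2.5),(.53,-.243,.262,26,2.5),(.546,-.241,.268,29,2.5),(.546,-.241,.27,30,2.5)])
```

```text
t 16.2 p [ 0.3658 -0.2662  0.1561] pitch 10.03 w 116.0 c 322.5 75.7 head in tool [ 0.0773 -0.0006 -0.0174] L 0.069 tilt -16.8 F [ 2.5 -0.2 -5.6]
xyz [ 1.3 -0.2 -1.8] dr [0.   0.33 0.  ]
xyz [ 4.2 -0.4 -3.5] dr [-0.    0.67  0.  ]
xyz [ 7.5 -0.7 -5. ] dr [-0.    1.17  0.  ]
xyz [11.3 -1.2 -6.1] dr [-0.    1.67  0.  ]
xyz [15.  -1.5 -7.1] dr [ 0.    2.17 -0.  ]
xyz [18.2 -1.8 -7.8] dr [0.   2.67 0.  ]
xyz [19.9 -1.9 -8.1] dr [-0.    3.17  0.  ]
xyz [19.9 -1.9 -8.3] dr [0.   3.33 0.  ]
```

Emit:
send_rows --dr '[[0,0.3,0],[0,0.7,0],[0,1.2,0],[0,1.7,0],[0,2.2,0],[0,2.7,0],[0,3.2,0],[0,3.3,0]]' --xyz '[[1.3,-0.2,-1.8],[4.2,-0.4,-3.5],[7.5,-0.7,-5],[11.3,-1.2,-6.1],[15,-1.5,-7.1],[18.2,-1.8,-7.8],[19.9,-1.9,-8.1],[19.9,-1.9,-8.3]]' --jaw '[0,0,0,0,0,0,0,0]'

```text
time_s: 17.2
eef_pos: [0.5465, -0.2367, 0.269]
eef_rot: [-0.005, 0.966, 0.023, 0.257]
wrist_force: [0.2, 1.9, -5.8]
opening: 0.2
grasp_force: 62.3
```

Run:
```python
import h
h.headpos("x");h.headpos("x")
h.blow(.546,-.241,.101,12.5)
```

```text
t 17.25 p [ 0.5458 -0.2368  0.2687] pitch 29.71 w 116.0 c 322.6 75.6 head in tool [ 0.0791  0.0005 -0.0199] L 0.0716 tilt -14.5 F [ 0.2 -0.4 -6.4]
t 17.3 p [ 0.5454 -0.2371  0.2684] pitch 29.66 w 116.0 c 322.6 75.6 head in tool [ 0.0788  0.0003 -0.02  ] L 0.0713 tilt -14.4 F [ 0.1  0.2 -5.7]
xyz [-1.   0.4  1.8] dr [0.   0.14 0.03]
xyz [-3.5  0.4  6.3] dr [ 0.   -1.19  0.03]
xyz [-6.6  0.4 11.7] dr [ 0.01 -2.86  0.03]
xyz [-5.9  0.4 10.5] dr [ 0.01 -2.86  0.03]
xyz [-4.4  0.4  7.9] dr [ 0.   -2.19  0.03]
xyz [-2.7  0.4  4.7] dr [ 0.   -1.36  0.03]
xyz [-1.   0.4  1.9] dr [ 0.   -0.53  0.03]
xyz [-0.1  0.4  0.2] dr [0.   0.14 0.03]
```

Emit:
send_rows --dr '[[0,0,0],[0,-1.2,0],[0,-2.9,0],[0,-2.9,0],[0,-2.2,0],[0,-1.4,0],[0,-0.6,0],[0,0,0]]' --xyz '[[-1,0.4,1.8],[-3.5,0.4,6.3],[-6.6,0.4,11.7],[-5.9,0.4,10.5],[-4.4,0.4,7.9],[-2.7,0.4,4.7],[-1,0.4,1.9],[0,0.4,0]]' --jaw '[0,0,0,0,0,0,0,0]'

```text
time_s: 18.3
eef_pos: [0.5461, -0.2422, 0.2764]
eef_rot: [-0.001, 0.965, 0.023, 0.262]
wrist_force: [-0.2, -1.0, -6.0]
opening: 0.199
grasp_force: 63.0
```

Run:
```python
import h
h.headpos("x");h.headpos("x")
```

```text
t 18.35 p [ 0.5464 -0.2427  0.2784] pitch 30.61 w 127.0 c 322.0 82.7 head in tool [ 0.0741 -0.     -0.0275] L 0.0687 tilt -9.2 F [ 3.7 -0.4 -4.3]
t 18.4 p [ 0.546  -0.2429  0.2764] pitch 30.33 w 126.0 c 322.0 82.5 head in tool [ 0.0768  0.0001 -0.0306] L 0.0729 tilt -6.5 F [-0.1 -0.7 -6.2]
```

Run:
```python
import h
h.setbase(.5454,-.2411,.2684,29.7,2.5);h.blow(.546,-.241,.0975,7)
```

```text
xyz [-1.1 -0.   2.1] dr [ 0.   -0.78  0.  ]
xyz [-3.7 -0.   6.6] dr [-0.   -2.12  0.  ]
xyz [-6.8 -0.  12. ] dr [ 0.   -3.78  0.  ]
xyz [-6.1 -0.  10.8] dr [ 0.   -3.78  0.  ]
xyz [-4.6 -0.   8.2] dr [ 0.   -3.12  0.  ]
xyz [-2.8 -0.   5.1] dr [-0.   -2.28  0.  ]
xyz [-1.2 -0.   2.2] dr [-0.   -1.45  0.  ]
xyz [-0.2 -0.   0.5] dr [ 0.   -0.78  0.  ]
```

Emit:
send_rows --dr '[[0,-0.8,0],[0,-2.1,0],[0,-3.8,0],[0,-3.8,0],[0,-3.1,0],[0,-2.3,0],[0,-1.5,0],[0,-0.8,0]]' --xyz '[[-1.1,0,2.1],[-3.7,0,6.6],[-6.8,0,12],[-6.1,0,10.8],[-4.6,0,8.2],[-2.8,0,5.1],[-1.2,0,2.2],[-0.2,0,0.5]]' --jaw '[0,0,0,0,0,0,0,0]'

```text
time_s: 19.4
eef_pos: [0.5471, -0.2423, 0.272]
eef_rot: [0.0, 0.975, 0.024, 0.222]
wrist_force: [0.1, -0.7, -5.6]
opening: 0.198
grasp_force: 63.9
```

Run:
```python
import h
h.headpos("x");h.headpos("x")
h.setbase(.5454,-.241,.2628,24.9,2.5);h.blow(.546,-.241,.094,2)
```

```text
t 19.45 p [ 0.5474 -0.2426  0.2737] pitch 25.88 w 135.0 c 322.0 92.0 head in tool [ 0.0718  0.0001 -0.0338] L 0.0691 tilt -4.2 F [ 2.3  0.8 -4.9]
t 19.5 p [ 0.5468 -0.2428  0.2716] pitch 25.57 w 135.0 c 322.0 91.8 head in tool [ 0.0738  0.0002 -0.0376] L 0.0731 tilt -1.1 F [ 0.1 -0.2 -5.2]
xyz [-0.9  0.   2. ] dr [ 0.   -0.82  0.  ]
xyz [-3.1  0.   6.7] dr [ 0.   -2.15 -0.  ]
xyz [-5.7  0.  12.3] dr [ 0.   -3.82 -0.  ]
xyz [-5.1  0.  11.1] dr [ 0.   -3.82 -0.  ]
xyz [-3.8  0.   8.4] dr [ 0.   -3.15  0.  ]
xyz [-2.3  0.   5.1] dr [ 0.   -2.32  0.  ]
xyz [-0.9  0.   2.1] dr [ 0.   -1.48 -0.  ]
xyz [-0.1  0.   0.4] dr [ 0.   -0.82  0.  ]
```

Emit:
send_rows --dr '[[0,-0.8,0],[0,-2.1,0],[0,-3.8,0],[0,-3.8,0],[0,-3.1,0],[0,-2.3,0],[0,-1.5,0],[0,-0.8,0]]' --xyz '[[-0.9,0,2],[-3.1,0,6.7],[-5.7,0,12.3],[-5.1,0,11.1],[-3.8,0,8.4],[-2.3,0,5.1],[-0.9,0,2.1],[-0.1,0,0.4]]' --jaw '[0,0,0,0,0,0,0,0]'

```text
time_s: 20.5
eef_pos: [0.5481, -0.2423, 0.2683]
eef_rot: [0.002, 0.983, 0.024, 0.181]
wrist_force: [1.0, -0.4, -6.0]
opening: 0.2
grasp_force: 66.7
```

Run:
```python
import h
h.headpos("x");h.headpos("x")
h.setbase(.546,-.241,.2587,20,2.5)
h.blow(.546,-.241,.0915,-3)
print("look");h.plan([(.545,-.18,.21,5,2.5),(.545,-.145,.185,0,2.5)])
```

```text
t 20.55 p [ 0.5482 -0.2426  0.2699] pitch 21.08 w 150.0 c 322.4 114.9 head in tool [ 0.0663  0.0002 -0.0439] L 0.0693 tilt 4.2 F [ 3.4  0.2 -5.6]
t 20.6 p [ 0.5477 -0.2427  0.2678] pitch 20.77 w 149.0 c 322.3 114.4 head in tool [ 0.0679  0.0004 -0.0472] L 0.0729 tilt 6.7 F [-0.  -0.2 -5. ]
xyz [-0.7  0.   1.9] dr [ 0.   -0.83  0.  ]
xyz [-2.5  0.   6.8] dr [ 0.   -2.17  0.  ]
xyz [-4.6  0.  12.6] dr [ 0.   -3.83 -0.  ]
xyz [-4.1  0.  11.3] dr [ 0.   -3.83 -0.  ]
xyz [-3.1  0.   8.5] dr [-0.   -3.17  0.  ]
xyz [-1.9  0.   5.1] dr [ 0.   -2.33  0.  ]
xyz [-0.7  0.   2. ] dr [ 0.  -1.5  0. ]
xyz [-0.1  0.   0.2] dr [ 0.   -0.83  0.  ]
look
xyz [-1.5 -6.1  4.6] dr [ 0.  -2.5 -0. ]
xyz [-2.2 -9.6  7. ] dr [ 0.   -3.33  0.  ]
```

Emit:
send_rows --dr '[[0,-0.6,0],[0,-1.3,0],[0,-2,0],[0,-2.7,0],[0,-3.2,0],[0,-3.3,0],[0,-3.3,0],[0,-3.3,0]]' --xyz '[[-0.3,-1,0.7],[-0.7,-2.8,2],[-1.1,-5,3.7],[-1.6,-7.2,5.2],[-2,-8.8,6.3],[-2.2,-9.6,7],[-2.2,-9.6,7],[-2.2,-9.6,7]]' --jaw '[0,0,0,0,0,0,0,0]'

```text
time_s: 21.6
eef_pos: [0.5465, -0.1465, 0.1867]
eef_rot: [0.002, 1.0, 0.022, 0.004]
wrist_force: [-0.0, -0.0, -6.5]
opening: 0.197
grasp_force: 66.6
```

Run:
```python
import h
h.headpos("x");h.pins("p2")
```

```text
t 21.65 p [ 0.5465 -0.1466  0.1867] pitch 0.42 w 150.0 c 322.5 114.9 head in tool [ 0.0672  0.0005 -0.0454] L 0.0711 tilt 5.3 F [-0.2  0.5 -5.8]
[ 0.5465 -0.1466  0.1865]
L flush at [393.7 114.3] 10mm proud [397.2 114.3] seen None proud mm None
R flush at [459.9 113.9] 10mm proud [466.5 113.9] seen (np.int32(57), array([461.2, 113.8]), array([457, 110,   9,   9], dtype=int32)) proud mm 2.0
crop 357 74
```

View pics/p2.png

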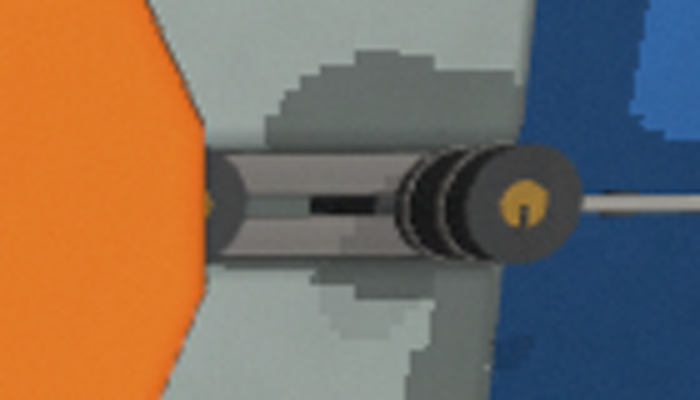

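Right pin: it looks concentric with its barrel top, centre at crop (524,204), with the barrel top spanning 466 to 583. I'll check this numerically for both pins.

Run:
```python
import cv2,numpy as np
for f,(u,v),k in(("p1",(177,206),"L"),("p1",(540,203),"R before"),("p2",(524,204),"R")):
    im=cv2.imread(f"pics/{f}.png");h,s,V=cv2.split(cv2.cvtColor(im,cv2.COLOR_BGR2HSV))
    yel=((h>14)&(h<30)&(s>110)).astype(np.uint8);top=((s<40)&(V>58)&(V<95)).astype(np.uint8)|yel
    w=np.zeros_like(top);cv2.circle(w,(u,v),72,1,-1)
    top=cv2.morphologyEx(top&w,cv2.MORPH_OPEN,np.ones((15,15)))
    c=max(cv2.findContours(top,0,1)[0],key=cv2.contourArea);e=cv2.fitEllipse(cv2.convexHull(c))
    y=max(cv2.findContours(yel&w,0,1)[0],key=cv2.contourArea);ey=cv2.fitEllipse(y)
    print(f,k,"barrel",np.round(e[0],1),np.round(e[1],1),"pin",np.round(ey[0],1),np.round(ey[1],1),"diff px",np.round((np.array(ey[0])-e[0])/5,2))
```

```text
p1 L barrel [177.8 204.1] [117.6 143.1] pin [176.1 202.2] [44.3 51.7] diff px [-0.33 -0.38]
p1 R before barrel [531.7 202.9] [108.6 133. ] pin [557.4 200.9] [ 62.1 105.1] diff px [ 5.13 -0.41]
p2 R barrel [523.8 203.3] [106.7 121.9] pin [523.6 202.1] [42.3 48. ] diff px [-0.04 -0.24]
```

Run:
```python
import h
X=.5465
h.setbase(.5465,-.1466,.1866,.4,2.5)
h.plan([(X,-.155,.195,0,2.5),(X,-.178,.215,-1,2.5),(X,-.205,.237,-3,2.5),(X,-.228,.25,-5,2.5),(X,-.241,.253,-6,2.5),(X,-.241,.236,-6,2.5),(X,-.241,.185,-6,2.5),(X,-.241,.126,-6,2.5)])
print("back");h.setbase(X,-.241,.126,-6,2.5)
h.plan([(X,-.241,.136,-6,2.5),(X,-.238,.152,-4,2.5),(X,-.22,.17,-2,2.5),(X,-.19,.185,0,2.5),(X,-.155,.19,0,2.5),(X,-.12,.185,0,2.5),(X,-.102,.175,0,2.5),(X,-.10,.172,0,2.5)])
```

```text
xyz [-0.   0.8 -0.8] dr [ 0.   -0.07  0.  ]
xyz [-0.1  3.1 -2.8] dr [ 0.   -0.23  0.  ]
xyz [-0.2  5.8 -5. ] dr [ 0.   -0.57  0.  ]
xyz [-0.3  8.1 -6.3] dr [ 0.  -0.9 -0. ]
xyz [-0.4  9.4 -6.6] dr [-0.   -1.07 -0.  ]
xyz [-0.4  9.4 -4.9] dr [-0.   -1.07 -0.  ]
xyz [-0.4  9.4  0.2] dr [-0.   -1.07 -0.  ]
xyz [-0.5  9.4  6.1] dr [-0.   -1.07 -0.  ]
back
xyz [-0.1  0.  -1. ] dr [0. 0. 0.]
xyz [-0.3 -0.3 -2.6] dr [0.   0.33 0.  ]
xyz [-0.4 -2.1 -4.4] dr [ 0.    0.67 -0.  ]
xyz [-0.4 -5.1 -5.9] dr [0. 1. 0.]
xyz [-0.3 -8.6 -6.4] dr [0. 1. 0.]
xyz [ -0.1 -12.1  -5.9] dr [0. 1. 0.]
xyz [  0.1 -13.9  -4.9] dr [0. 1. 0.]
xyz [  0.1 -14.1  -4.6] dr [0. 1. 0.]
```

Emit:
send_rows --dr '[[0,-0.1,0],[0,-0.2,0],[0,-0.6,0],[0,-0.9,0],[0,-1.1,0],[0,-1.1,0],[0,-1.1,0],[0,-1.1,0]]' --xyz '[[0,0.8,-0.8],[-0.1,3.1,-2.8],[-0.2,5.8,-5],[-0.3,8.1,-6.3],[-0.4,9.4,-6.6],[-0.4,9.4,-4.9],[-0.4,9.4,0.2],[-0.5,9.4,6]]' --jaw '[0,0,0,0,0,0,0,0]'

```text
time_s: 22.7
eef_pos: [0.5454, -0.2388, 0.1235]
eef_rot: [0.002, 0.998, 0.023, -0.055]
wrist_force: [-17.3, -0.7, 18.3]
opening: 0.202
grasp_force: 71.9
```

Emit:
send_rows --dr '[[0,0,0],[0,0.3,0],[0,0.7,0],[0,1,0],[0,1,0],[0,1,0],[0,1,0],[0,1,0]]' --xyz '[[-0.1,0,-1],[-0.3,-0.3,-2.6],[-0.4,-2.1,-4.4],[-0.4,-5.1,-5.9],[-0.3,-8.6,-6.4],[-0.1,-12.1,-5.9],[0.1,-13.9,-4.9],[0.1,-14.1,-4.6]]' --jaw '[0,0,0,0,0,0,0,0]'

```text
time_s: 23.7
eef_pos: [0.5453, -0.0974, 0.1713]
eef_rot: [0.001, 1.0, 0.024, -0.003]
wrist_force: [-0.8, -0.9, -6.1]
opening: 0.198
grasp_force: 70.3
```

Run:
```python
import h
h.headpos("x");h.pins("p3")
```

```text
t 23.75 p [ 0.5452 -0.0981  0.1709] pitch -0.33 w 168.0 c 321.7 137.9 head in tool [ 0.0626 -0.0003 -0.0554] L 0.0739 tilt 13.7 F [-0.2 -0.3 -6.2]
[ 0.5454 -0.0989  0.1711]
L flush at [477.1 114.4] 10mm proud [485.2 114.6] seen (np.int32(66), array([477.3, 114.4]), array([473, 110,  10,  10], dtype=int32)) proud mm 0.2
R flush at [548.7 114.2] 10mm proud [560.5 114.4] seen (np.int32(63), array([549.9, 114.1]), array([546, 110,   9,  10], dtype=int32)) proud mm 1.0
crop 443 74
```

View pics/p3.png

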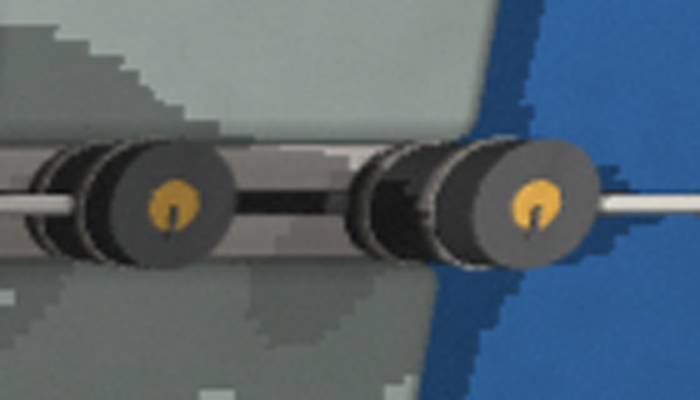

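Left pin: flush, at crop (174,206), centred in its barrel. Right pin: flush, at crop (536,204), also centred. Now I'll stand the mallet on the free mat in front of the vice.

Run:
```python
import h
h.setbase(.5453,-.0985,.1712,-.3,2.5)
h.plan([(.535,-.102,.172,-2,2.5),(.51,-.109,.172,-4,2.5),(.475,-.12,.168,-7,2.5),(.435,-.133,.16,-10,2.5),(.4,-.144,.146,-12,2.5),(.376,-.151,.13,-13.5,2.5),(.366,-.153,.115,-14,2.5),(.366,-.153,.105,-14,2.5)])
print();h.setbase(.366,-.153,.105,-14,2.5)
h.plan([(.366,-.153,z,-14,2.5) for z in(.097,.087,.076,.067,.059,.053,.05,.05)])
```

```text
xyz [-1.   0.3 -0.1] dr [ 0.   -0.28  0.  ]
xyz [-3.6  0.9 -0.1] dr [ 0.   -0.62  0.  ]
xyz [-7.1  1.8  0.4] dr [-0.   -1.12  0.  ]
xyz [-11.2   3.    1.2] dr [ 0.   -1.62  0.  ]
xyz [-14.7   3.9   2.6] dr [ 0.   -1.95  0.  ]
xyz [-17.1   4.5   4.2] dr [-0.  -2.2  0. ]
xyz [-18.1   4.7   5.7] dr [-0.   -2.28  0.  ]
xyz [-18.1   4.7   6.7] dr [-0.   -2.28  0.  ]

xyz [ 0.2 -0.   0.8] dr [0. 0. 0.]
xyz [ 0.4 -0.   1.7] dr [0. 0. 0.]
xyz [ 0.7 -0.   2.8] dr [0. 0. 0.]
xyz [ 0.9 -0.   3.7] dr [0. 0. 0.]
xyz [ 1.1 -0.   4.5] dr [0. 0. 0.]
xyz [ 1.3 -0.   5. ] dr [0. 0. 0.]
xyz [ 1.3 -0.   5.3] dr [0. 0. 0.]
xyz [ 1.3 -0.   5.3] dr [0. 0. 0.]
```

Emit:
send_rows --dr '[[0,-0.3,0],[0,-0.6,0],[0,-1.1,0],[0,-1.6,0],[0,-2,0],[0,-2.2,0],[0,-2.3,0],[0,-2.3,0]]' --xyz '[[-1,0.3,-0.1],[-3.6,0.9,-0.1],[-7.1,1.8,0.4],[-11.2,3,1.2],[-14.7,3.9,2.6],[-17.1,4.5,4.2],[-18.1,4.7,5.7],[-18.1,4.7,6.7]]' --jaw '[0,0,0,0,0,0,0,0]'

```text
time_s: 24.8
eef_pos: [0.3664, -0.1546, 0.1046]
eef_rot: [0.004, 0.992, 0.022, -0.123]
wrist_force: [0.1, 0.4, -5.9]
opening: 0.204
grasp_force: 70.2
```

Emit:
send_rows --dr '[[0,0,0],[0,0,0],[0,0,0],[0,0,0],[0,0,0],[0,0,0],[0,0,0],[0,0,0]]' --xyz '[[0.2,0,0.8],[0.4,0,1.7],[0.7,0,2.8],[0.9,0,3.7],[1.1,0,4.5],[1.3,0,5],[1.3,0,5.3],[1.3,0,5.3]]' --jaw '[0,0,0,0,0,0,0,0]'

```text
time_s: 25.8
eef_pos: [0.3661, -0.1542, 0.0504]
eef_rot: [0.004, 0.992, 0.022, -0.123]
wrist_force: [0.1, -0.2, -5.9]
opening: 0.199
grasp_force: 70.3
```

Run:
```python
import h
h.headpos("x");h.headpos("x")
h.plan([(.366,-.153,z,-14,2.5) for z in(.049,.048,.047,.046,.045,.044,.043)])
```

```text
t 25.85 p [ 0.3663 -0.1543  0.0506] pitch -14.09 w 168.0 c 322.1 162.2 head in tool [ 0.0577  0.0005 -0.056 ] L 0.0703 tilt 15.1 F [-0.7  0.2 -7. ]
t 25.9 p [ 0.3663 -0.1543  0.0507] pitch -14.08 w 168.0 c 322.1 162.2 head in tool [ 0.0577  0.0005 -0.0561] L 0.0704 tilt 15.2 F [ 0.5  0.2 -5.9]
xyz [ 0.  -0.1  0.2] dr [0.03 0.01 0.01]
xyz [ 0.  -0.1  0.3] dr [0.03 0.01 0.01]
xyz [ 0.1 -0.1  0.4] dr [0.03 0.01 0.01]
xyz [ 0.1 -0.1  0.5] dr [0.03 0.01 0.01]
xyz [ 0.1 -0.1  0.6] dr [0.03 0.01 0.01]
xyz [ 0.1 -0.1  0.7] dr [0.03 0.01 0.01]
xyz [ 0.2 -0.1  0.8] dr [0.03 0.01 0.01]
```

Emit:
send_rows --dr '[[0,0,0],[0,0,0],[0,0,0],[0,0,0],[0,0,0],[0,0,0],[0,0,0],[0,0,0]]' --xyz '[[0,0,0.1],[0,0,0.2],[0,0,0.3],[0.1,0,0.4],[0.1,0,0.4],[0.1,0,0.5],[0.1,0,0.5],[0.1,0,0.5]]' --jaw '[0,0,0,0,0,0,0,0]'

```text
time_s: 26.9
eef_pos: [0.3659, -0.1542, 0.0454]
eef_rot: [0.004, 0.992, 0.022, -0.123]
wrist_force: [-0.1, -0.5, -6.6]
opening: 0.2
grasp_force: 70.3
```

Emit:
send_rows --dr '[[0,0,0],[0,0,0],[0,0,0],[0,0,0],[0,0,0],[0,0,0],[0,0,0],[0,0,0]]' --xyz '[[0,0,0.05],[0,0,0.1],[0,0,0.1],[0,0,0.15],[0,0,0.15],[0,0,0.2],[0,0,0.2],[0,0,0.2]]' --jaw '[0,0,0,0,0,0,0,0]'

```text
time_s: 27.9
eef_pos: [0.3654, -0.1542, 0.0435]
eef_rot: [0.004, 0.992, 0.022, -0.123]
wrist_force: [0.0, -0.2, -6.0]
opening: 0.197
grasp_force: 70.3
```

Emit:
send_rows --dr '[[0,0,0],[0,0,0],[0,0,0],[0,0,0],[0,0,0],[0,0,0],[0,0,0],[0,0,0]]' --xyz '[[0,0,0.05],[0,0,0.1],[0,0,0.15],[0,0,0.2],[0.1,0,0.25],[0.1,0,0.3],[0.1,0,0.3],[0.1,0,0.3]]' --jaw '[0,0,0,0,0,0,0,0]'

```text
time_s: 28.9
eef_pos: [0.3657, -0.1542, 0.0403]
eef_rot: [0.004, 0.992, 0.022, -0.123]
wrist_force: [0.5, -0.8, -6.3]
opening: 0.201
grasp_force: 70.3
```

Emit:
send_rows --dr '[[0,-0.1,0],[0,-0.2,0],[0,-0.3,0],[0,-0.4,0],[0,-0.5,0],[0,-0.6,0],[0,-0.7,0],[0,-0.7,0]]' --xyz '[[0,0,-0.2],[0,0,-0.3],[0,0,-0.3],[0,0,-0.3],[0,0,-0.3],[0,0,-0.3],[0,0,-0.3],[0,0,-0.3]]' --jaw '[0,0,0,0,0,0,0,0]'

```text
time_s: 29.9
eef_pos: [0.3667, -0.1543, 0.0437]
eef_rot: [0.005, 0.987, 0.022, -0.159]
wrist_force: [-2.3, 1.7, 3.7]
opening: 0.2
grasp_force: 71.7
```

Emit:
send_rows --dr '[[0,0,0],[0,0,0],[0,0,0],[0,0,0],[0,0,0],[0,0,0],[0,0,0],[0,0,0]]' --xyz '[[0,0,0],[0,0,0],[0,0,0],[0,0,0],[0,0,0],[-0.2,0,-0.5],[-0.6,0,-1.5],[-1.3,0,-3]]' --jaw '[22,28,35,45,60,60,60,60]'

```text
time_s: 30.9
eef_pos: [0.3633, -0.1542, 0.0767]
eef_rot: [0.005, 0.987, 0.022, -0.159]
wrist_force: [0.5, -1.0, 0.1]
opening: 0.599
grasp_force: 0.0
```

Run:
```python
from h import *
import h as H
headpos("x")
p,r,o=pose();print(p,o["opening"],o["wrist_force"].round(1))
plan([(.355,-.154,.12,-14,2.5),(.34,-.154,.25,0,2.5)])
```

```text
t 30.95 p [ 0.3643 -0.1549  0.0786] pitch -18.18 w 118.0 c 323.5 109.2 head in tool [ 0.0688  0.0002 -0.0215] L 0.0607 tilt -15.4 F [ 1.8 -0.1  0.3]
[ 0.36434509 -0.15489364  0.07863222] 0.5965925566515 [ 1.8 -0.1  0.3]
xyz [-2.2 -0.1 -3.6] dr [0.04 0.7  0.01]
xyz [ -7.7  -0.1 -15.5] dr [0.04 3.03 0.01]
```

Emit:
send_rows --dr '[[0,0,0],[0,0.3,0],[0,0.7,0],[0,1.3,0],[0,2,0],[0,2.6,0],[0,3,0],[0,3,0]]' --xyz '[[-0.7,0,-1.2],[-1.4,0,-2.6],[-2.4,0,-4.6],[-4,0,-7.8],[-5.5,0,-11],[-6.8,0,-13.6],[-7.7,0,-15.5],[-7.7,0,-15.5]]' --jaw '[60,60,60,60,60,60,60,60]'

```text
time_s: 31.95
eef_pos: [0.3392, -0.1557, 0.2491]
eef_rot: [0.003, 1.0, 0.022, -0.001]
wrist_force: [-0.4, -0.5, 0.3]
opening: 0.595
grasp_force: 0.0
```

Run:
```python
from h import *
c=ctrl.calibration("wrist");im=ctrl.camera("wrist");p,r,o=pose();print(o["time_s"],p,o["wrist_force"].round(1))
cv2.imwrite("pics/f1.png",im[:,:,::-1])
h,s,v=cv2.split(cv2.cvtColor(im,cv2.COLOR_RGB2HSV))
for b in blobs((h>=5)&(h<16)&(s>190)&(v>140),60):print("orange",b,onz(c,*b[1],.083),"expected w",310*.036/((c["world_from_camera"][2,3]-.083)))
ys,xs=np.where((h>=10)&(h<25)&(s>60)&(s<190)&(v>120));
for b in blobs((h>=10)&(h<25)&(s>60)&(s<190)&(v>120),300):print("wood",b,onz(c,*b[1],.055),"low end",onz(c,b[1][0],b[2][1]+b[2][3],.055))
```

```text
32.0 [ 0.33891898 -0.15520026  0.24771288] [0.1 0.9 0.3]
orange (np.int32(1309), array([320.9,  77.5]), array([302,  57,  39,  42], dtype=int32)) [ 0.43592614 -0.15153563  0.083     ] expected w 38.70311865679622
wood (np.int32(2181), array([627.6,  72.2]), array([605,   0,  35, 115], dtype=int32)) [ 0.45695643 -0.44392642  0.055     ] low end [ 0.41803329 -0.4563474   0.055     ]
wood (np.int32(62641), array([230. , 234.7]), array([  0,  98, 545, 301], dtype=int32)) [ 0.27342402 -0.05917645  0.055     ] low end [ 0.04443822 -0.05109446  0.055     ]
wood (np.int32(2786), array([619.4, 348.5]), array([586, 314,  54,  81], dtype=int32)) [ 0.14285989 -0.53383522  0.055     ] low end [ 0.07099116 -0.55623254  0.055     ]
```

```bash
python3 -c "
from bench import ctrl
print(ctrl.hand_in())"
```

```text
the job is handed in; nothing more can be done
None
```

I drove both pins flush with measured blows, left pin first. I then stood the mallet on its face on the blue mat, in front of the vice, and handed in at about 32 s; no verdict came back.

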